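# Present a valve's plug end to the bench inspection camera

### The arm

A 6-joint arm with a two-finger parallel gripper is mounted at the origin on a cart in front of the work surface, level with it; the furniture and walls round the work are solid. World frame = base frame: x ahead of the robot, y to its left, z up, the work surface at z = 0. Lengths are in mm, angles in rad, forces in N, time in s.
With the tool pointing down it reaches from about 400 to 925 mm from the base axis. Payload 12.5 kg.
Tool frame: the origin (TCP) lies midway between the tips of the shut fingers; the grasp point (between the pads) lies 19 mm behind it; x points along the fingers, y is the direction in which the jaws open and shut, and the axes are right-handed (so a half turn about x gives the same grasp; the last joint's range is limited). The gripper opens to 95 mm and grips with 3 to 60 N. Pads are 20 mm wide; open, the fingers measure 119 mm over their backs; the gripper's body (75 mm by 180 mm) begins 59 mm behind the grasp point.
Start: joints at [1.057, 0.491, 1.559, -0, 1.092, -0.106], TCP at [247.855, 573.772, 214.661] pointing down, gripper open.
Joint ranges: [-3.1, 3.1], [-0.84, 2.19], [0.05, 2.79], [-1.13, 4.28], [0.06, 2.93], [-2.69, 2.69]. Speed limits (rad/s): [2.22, 2.22, 2.79, 3.14, 3.14, 3.14].

### API

Orientations are given as [roll, pitch, yaw] about the fixed x, y, z axes, in that order (R = Rz(yaw) Ry(pitch) Rx(roll)).
In Python, from cell import state, read_camera, job_done gives the robot as it stands.
- The arm moves only by the tool move_arm, never from a script. Its argument "targets" is a list of rows, each a list of 7 numbers: the shift along the world's x, y, z in m, then the turn, a rotation vector about the world's x, y, z in degrees, then the gripper's target within -1 to 1 (fully open at 1, half-way at 0, shut at -1). In form: [[dx, dy, dz, wx, wy, wz, hand], ...]. A call has 1 to 10 rows; each row is the pose to reach, as a shift and turn from the pose commanded when the call began; what a row does not reach only later rows make up. A row lasts 1/10 s, in which the tool goes at most 50 mm and 8.59 degrees, less where a joint would pass 70% of its speed; a pose out of reach is approached as far as the arm can. A call with a gripper value outside its range is refused whole. The fingers move at their own pace and stop on an object; the grip force is fixed at half the most. Time passes only in rows, so rows that repeat a pose let the fingers close. It gives the time, the measured TCP pose, the force and the opening at its end, in the units of the state.
- state(): the state, without advancing time (a new reading comes with each control period).
- read_camera(name): name is "side" or "top" or "wrist"; returns a dict with "img" (420x560x3 uint8, blue, green, red), "mtx" (3x3 intrinsics, pixels), "cam_to_world" (4x4, takes a point from camera to world coordinates); the wrist camera has in their place "mount" (4x4, takes a point from camera to tool coordinates, whose origin is the TCP and whose axes are the tool frame's). Camera axes: x right, y up, looking along -z (the intrinsics and any distortion apply to the point x, -y, -z); pixel columns grow to the right and rows downward; lengths in mm; the calibration is good to about 2 mm. A picture is of the moment at which its call begins: read the wrist's pose just before it. There is no depth.
- job_done(): hands the job in, once; it reports no verdict.
The state is a dict: "t": time; "joints": joint angles; "qvel": joint speeds; "tau": joint torques, N m; "eef_pos": TCP position; "tcp_rot": TCP orientation; "ft_force": force on the tool from outside, world axes, zero at the start; "moment": the same for the moment, N m; "opening": opening from 0.0 (shut) to 1.0 (fully open).
Only numpy, scipy, OpenCV 4.12 (cv2) and the standard library are available. Lean on these libraries where they do the work, as an engineer would, in place of code of your own. Each camera call takes 0.05 s, during which the arm holds its last target.

### The job

Wake the bench inspection camera: squeeze its orange trigger fully against the grip and let it spring back. Then lift the small valve (white body, black plug end) out of its pocket in the pallet and hold it up in the air in front of the camera, upright and level, with its black plug end squarely facing the lens, centred on it and 40 mm away from the glass. Finish while still holding the valve there, steady in the gripper; leave the plain metal block in its pocket, and do not push or knock over the standing magnifier and lens barrel.

Things in the scene. Friction and masses are not known exactly. Their poses are not given: they have to be found in the camera images.
- scope: Fixed pistol-shaped grey camera lying on its side on a stand (round foot, 76 mm across, 12 high). Origin under the foot's centre; z up, +y the way it looks (level), -x the way the black grip points. Barrel 48 mm thick, y -60 to +60, axis x 0, z 150. Grip bar: x -25 to -117, y -50 to -20, z 136 to 164 mm, free above and below: pinch it with the trigger from above, closing along y
- scope_lens (a point): Centre of the lens glass on the front face of the barrel, 150 mm above the worktop; axes as scope, +y is the viewing direction
- scope_view (a point): The viewing point in the air: 40 mm straight in front of the lens glass on the viewing axis, 150 mm above the worktop. The centre of the valve's black end face belongs here. Axes as scope
- scope_grip (a point): Centre of the black grip bar's cross-section, 150 mm above the worktop, opposite the trigger's finger pad; the grip is 30 mm thick along y, its back face 15 mm to the -y side. Axes as scope
- trigger_pad (a point): Middle of the outer (+y) face of the orange trigger, where a finger presses, 44 mm from its upright hinge pin. Lever 60 long, 8 thick, 20 mm high, beside the grip on the side the camera looks to. At rest this face is 50 mm from the grip's back face (the width to pinch), fully squeezed about 40 mm. Moves with the trigger
- trigger (a joint): Trigger angle in rad: 0 at rest, 0.24 fully squeezed (stop). Sprung: about 2 N at the pad to start, 6 N when fully squeezed; springs back by itself when let go
- pallet: Fixed aluminium pallet 118 x 92 x 14 mm with two grey pockets at x = -36 and +36 mm, long sides along y; either part may be in either pocket. Low blue stops fence the ends (7 mm above the pallet's top) and the corners (6 mm; only beyond 20 mm from the pocket's middle along y). Origin: centre of the underside, z up
- valve_center (a point): Centre of the loose valve's block, 18 (x) x 64 (y) x 22 (z) mm, about 80 g, white with one black end, two short round ports on top (7 mm more). Stands in a pocket, this point 25 mm above the worktop. Axes: z up through the ports, y lengthwise, +y towards the black plug end. Grasp from above across the 18 mm, the ports between the fingers
- valve_plug (a point): Centre of the valve's black end face (32 mm from valve_center along its +y). Axes as valve_center
- spacer_center (a point): Centre of the plain ground metal block 20 x 50 x 25 mm (loose, 90 g) in the other pocket; to be left there
- magnifier_center (a point): Centre of the loose black stand magnifier, 37 mm across, 40 mm tall; a bystander
- lens_barrel_center (a point): Centre of the loose black lens barrel, 38 mm across, 58 mm tall, standing upright; a bystander
- valve: The valve, as valve_center; origin at the centre of its underside
Mind the look-alikes: they are no part of the job. Leave any green look-alike of the valve alone.

How it is judged:
By the outcome, as a careful person would: the job done as asked, in the order asked, and still so for the second after the job is handed in, while the arm keeps its last pose, push and grip.
It also fails if it takes over 51 s, if anything falls off the work surface, if the arm or the gripper's body presses on something with over 40 N, if the wrist force passes 120 N, or if a joint passes its speed limit or range.

## Working session

There is one attempt and no reset: what is moved stays moved. The work goes in short steps, Python scripts to look and compute and a tool call to move; the robot and the scene stay as the last step left them, time stands still between calls to the robot, and variables do not carry over. Pictures are saved under pics/ and viewed, and the job is handed in when it is done.

Besides the shell and the picture viewer there is one more tool, called after "Request:" by a JSON object that holds its "fn" and its "kwargs". move_arm: Moves the arm, as the interface text tells. Its arguments: {"type":"object","properties":{"targets":{"type":"array"}},"required":["targets"]}

```bash
ls; mkdir -p pics
python3 - <<'E'
from cell import state, read_camera
import cv2, numpy as np
s=state();print(s)
for n in ["side","top","wrist"]:
    r=read_camera(n); cv2.imwrite(f"pics/{n}0.png",r["img"]); print(n,{k:np.round(v,3).tolist() if not isinstance(v,dict) else v for k,v in r.items() if k!="img"})
E
```

```text
pics
{'t': 0.0, 'joints': array([ 1.05738903e+00,  4.91541629e-01,  1.55950806e+00, -2.08685956e-05,
        1.09170393e+00, -1.05594465e-01]), 'qvel': array([ 1.47695768e-03, -7.45587545e-04,  1.29805169e-04, -2.00692085e-03,
       -7.34291595e-04, -6.62491941e-05]), 'tau': array([ 1.72350428e-03, -6.12650943e+01, -2.58176333e+01,  6.93260855e-02,
        4.83375625e-02, -8.12844542e-05]), 'eef_pos': array([247.72129726, 573.5114475 , 214.05271315]), 'tcp_rot': array([-1.66045021,  1.56963522, -2.06825341]), 'ft_force': array([ 0.36918428, -0.28772843, -0.98004097]), 'moment': array([-0.012611  ,  0.00959781, -0.00367312]), 'opening': 0.999201811308734}
side {'mtx': [[458.047, 0.0, 285.631], [0.0, 458.047, 208.559], [0.0, 0.0, 1.0]], 'cam_to_world': [[0.933, 0.233, -0.273, 241.412], [-0.359, 0.566, -0.742, -341.527], [-0.018, 0.791, 0.612, 645.756], [0.0, 0.0, 0.0, 1.0]]}
top {'mtx': [[442.529, 0.0, 266.454], [0.0, 442.529, 209.535], [0.0, 0.0, 1.0]], 'cam_to_world': [[-0.011, 0.99, -0.144, 381.66], [-1.0, -0.011, -0.004, 325.142], [-0.006, 0.143, 0.99, 960.169], [0.0, 0.0, 0.0, 1.0]]}
wrist {'mtx': [[310.427, 0.0, 281.501], [0.0, 310.427, 207.841], [0.0, 0.0, 1.0]], 'mount': [[0.001, 0.242, -0.97, -170.901], [1.0, -0.0, 0.001, -0.282], [-0.0, -0.97, -0.242, -68.483], [0.0, 0.0, 0.0, 1.0]]}
```

View pics/side0.png

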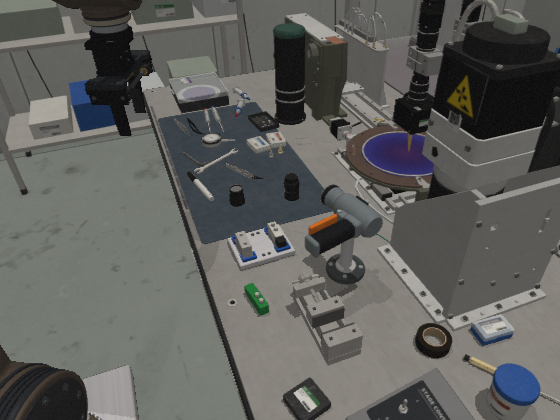

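View pics/top0.png

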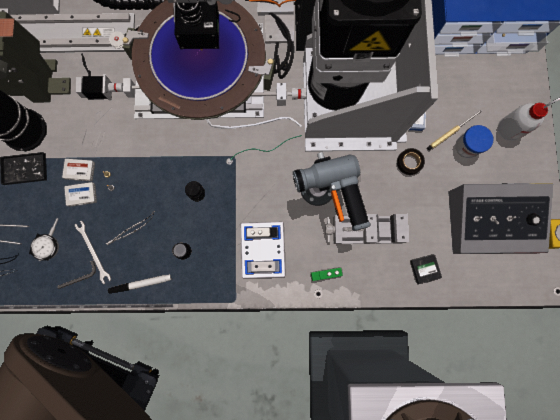

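View pics/wrist0.png

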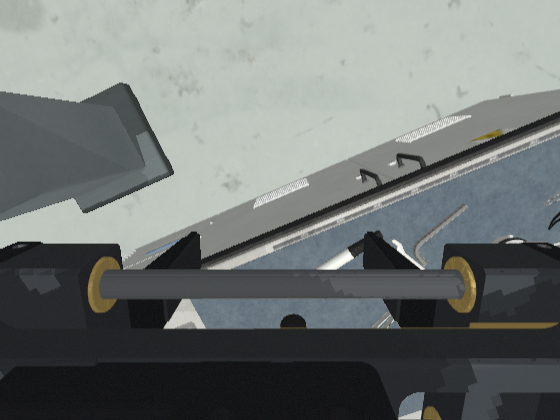

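The top picture shows the scope near (330,180), its grip pointing down to (355,215) with the orange trigger at (338,203), and the pallet at (262,250). The green look-alike is at (326,273), and the bystanders at (194,190) and (181,250). I'll enlarge these areas.

Run:
```python
import cv2
t=cv2.imread("pics/top0.png"); s=cv2.imread("pics/side0.png")
def c(im,x,y,w,h,k,n): cv2.imwrite(f"pics/{n}.png",cv2.resize(im[y:y+h,x:x+w],None,fx=k,fy=k,interpolation=cv2.INTER_CUBIC))
c(t,230,210,65,75,8,"t_pal"); c(t,285,140,95,95,6,"t_sc"); c(s,225,210,80,60,8,"s_pal"); c(s,295,175,95,110,5.4,"s_sc")
```

```text
(no output)
```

View pics/t_pal.png

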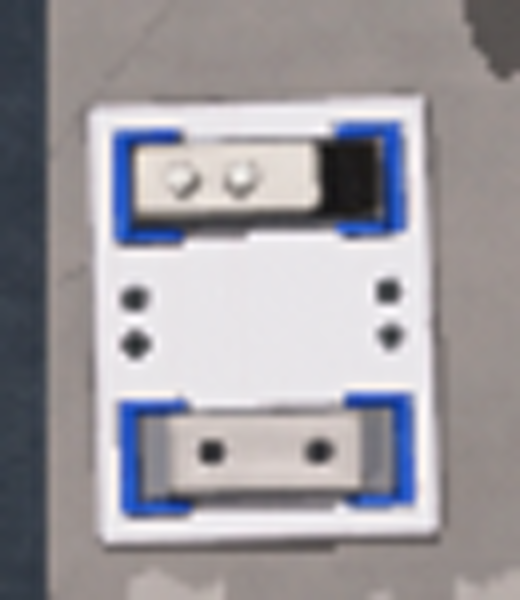

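View pics/t_sc.png

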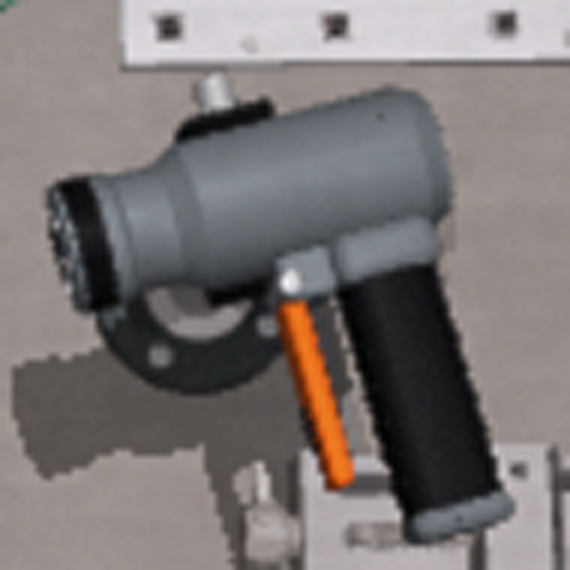

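View pics/s_pal.png

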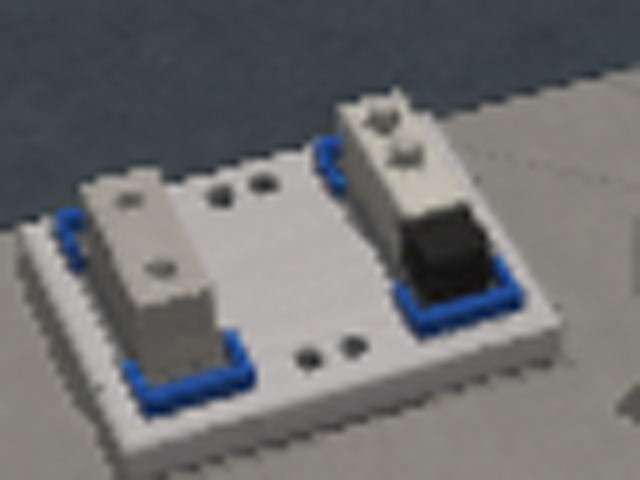

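View pics/s_sc.png

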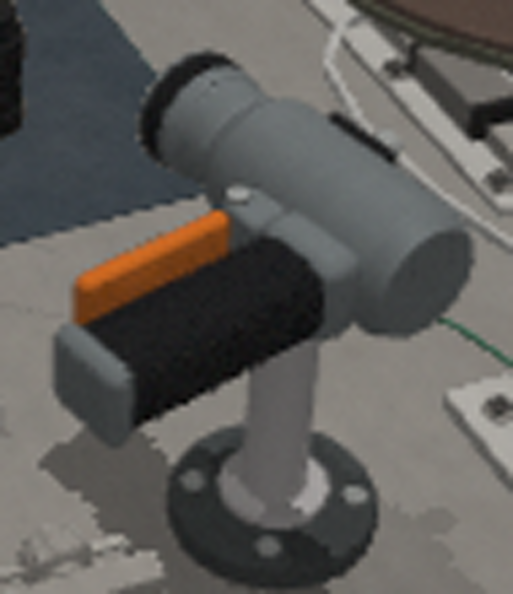

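```bash
cat > h.py <<'E'
import numpy as np, cv2
from scipy.optimize import least_squares
from scipy.spatial.transform import Rotation as R
M={"side":(np.array([[458.047,0,285.631],[0,458.047,208.559],[0,0,1]]),None),"top":(np.array([[442.529,0,266.454],[0,442.529,209.535],[0,0,1]]),None)}
import pickle,os
if not os.path.exists("cams.pkl"):
    from cell import read_camera
    pickle.dump({n:{k:np.array(v) for k,v in read_camera(n).items() if k!="img"} for n in("side","top")},open("cams.pkl","wb"))
C=pickle.load(open("cams.pkl","rb"))
def proj(n,P):
    c=C[n];T=np.linalg.inv(c["cam_to_world"]);P=np.atleast_2d(P);q=P@T[:3,:3].T+T[:3,3]
    q=q*[1,-1,-1];p=q@c["mtx"].T;return p[:,:2]/p[:,2:]
def uncrop(X,Y,k,ox,oy): return np.array([(X+.5)/k-.5+ox,(Y+.5)/k-.5+oy])
def tri(pt,ps):
    f=lambda P:np.r_[proj("top",P)[0]-pt,proj("side",P)[0]-ps]
    r=least_squares(f,[600,200,50]);return r.x,np.abs(r.fun).max()
tp=lambda X,Y:uncrop(X,Y,8,230,210); ts=lambda X,Y:uncrop(X,Y,6,285,140)
sp=lambda X,Y:uncrop(X,Y,8,225,210); ss=lambda X,Y:uncrop(X,Y,5.4,295,175)
E
python3 - <<'E'
from h import *
print(C["top"].keys(), [ (k,v.shape) for k,v in C["top"].items()])
for n,a,b in [("palNL",tp(103,545),sp(20,228)),("palNR",tp(440,537),sp(122,450)),("palFR",tp(425,97),sp(562,325)),
 ("valveFL",tp(135,145),sp(400,88)),("valveNL",tp(135,213),sp(338,102)),("valveFR",tp(382,142),sp(485,210)),("valveNR",tp(382,218),sp(402,222)),
 ("port1",tp(182,178),sp(383,118)),("port2",tp(242,178),sp(406,154)),
 ("hinge",ts(290,280),ss(238,192)),("trigtip",ts(340,475),ss(82,278)),("capL",ts(405,515),ss(58,328)),("capR",ts(512,490),ss(133,375)),
 ]:
    p,e=tri(a,b);print(n,p.round(1),round(e,2))
E
```

```text
dict_keys(['mtx', 'cam_to_world']) [('mtx', (3, 3)), ('cam_to_world', (4, 4))]
palNL [374.5 381.8  10.2] 0.3
palNR [375.8 292.4  10.6] 0.39
palFR [493.  294.5   9.2] 0.18
valveFL [478.3 371.8  33. ] 0.12
valveNL [460.6 371.8  33.7] 0.27
valveFR [477.5 307.   43. ] 0.21
valveNR [456.6 307.5  45.6] 0.2
port1 [469.2 359.4  35.1] 0.1
port2 [469.4 343.6  35.1] 0.28
hinge [539.5 206.3 162.2] 0.17
trigtip [479.8 192.2 156.5] 0.09
capL [465.5 173.5 156.4] 0.93
capR [473.9 141.2 161.2] 0.0
```

```bash
cat > fit.py <<'E'
from h import *
def tf(p,L): 
    c,s=np.cos(p[2]),np.sin(p[2]); L=np.atleast_2d(L); return np.c_[p[0]+c*L[:,0]-s*L[:,1],p[1]+s*L[:,0]+c*L[:,1],L[:,2]+(p[3] if len(p)>3 else 0)]
def fit(obs,p0,dz=False):
    def f(p): return np.concatenate([ (proj(n,tf(p,L))[0]-u) for n,L,u in obs])
    r=least_squares(f,p0,loss="soft_l1"); return r.x,f(r.x).reshape(-1,2)
# pallet: x along world +x?, y along world +y
P=[("top",(-59,46,14),tp(103,545)),("top",(-59,-46,14),tp(440,537)),("top",(59,-46,14),tp(425,97)),("top",(59,46,14),tp(90,103)),
("side",(-59,46,14),sp(20,228)),("side",(-59,-46,14),sp(122,450)),("side",(59,-46,14),sp(562,325))]
pal,r=fit(P,[430,340,0,0]);print("pal",pal.round(3));print(r.round(2).tolist())
pal3,r=fit(P,[430,340,0]);print("pal3",pal3.round(3))
# valve (y to plug, world -y => yaw pi); z local to underside at 14
V=[("top",(-9,-32,36),tp(135,145)),("top",(9,-32,36),tp(135,215)),("side",(-9,-32,36),sp(400,88)),("side",(9,-32,36),sp(338,102)),("side",(9,32,36),sp(402,230)),("side",(-9,32,36),sp(487,208))]
v,r=fit(V,[470,340,3.14,0]);print("valve",v.round(3));print(r.round(2).tolist())
# scope
S=[("top",(-117,-20,164),ts(405,515)),("top",(-117,-50,164),ts(512,492)),("top",(-30,-50,164),ts(437,262)),
("side",(-117,-20,164),ss(62,328)),("side",(-117,-50,164),ss(133,375)),("side",(0,0,12),ss(272,495)),("side",(0,-60,150),ss(428,282))]
s,r=fit(S,[560,190,0.2,0]);print("scope",s.round(3));print(r.round(2).tolist())
s3,r=fit(S,[560,190,0.2]);print("scope3",s3.round(3));print(r.round(2).tolist())
np.savez("poses.npz",pal=pal,v=v,s=s)
def circ(c,ax,rad):
    t=np.linspace(0,2*np.pi,60);z=np.zeros_like(t)+0
    d={"y":np.c_[rad*np.cos(t),z,rad*np.sin(t)],"z":np.c_[rad*np.cos(t),rad*np.sin(t),z]}[ax];return d+np.array(c)
def box(x,y,z):
    return [np.array([(x[0],y[0],zz),(x[1],y[0],zz),(x[1],y[1],zz),(x[0],y[1],zz),(x[0],y[0],zz)],float) for zz in z]
Ls=[circ((0,60,150),"y",24),circ((0,-60,150),"y",24),circ((0,0,12),"z",38),circ((0,0,0),"z",38)]+box((-117,-25),(-50,-20),(136,164))
def draw(n,k,ox,oy,w,h,items,out,src=None):
    im=cv2.imread(src or f"pics/{n}0.png")[oy:oy+h,ox:ox+w];im=cv2.resize(im,None,fx=k,fy=k,interpolation=cv2.INTER_CUBIC)
    for p,ls in items:
        for L in ls:
            u=proj(n,tf(p,L));u=((u-[ox,oy]+.5)*k-.5);cv2.polylines(im,[np.round(u).astype(np.int32)],False,(0,255,255),1,cv2.LINE_AA)
    cv2.imwrite(out,im)
if __name__=="__main__":
    import sys
    sc=[(s,Ls)];pl=[(pal,box((-59,59),(-46,46),(0,14))),(v,box((-9,9),(-32,32),(14,36)))]
    for i,(n,a) in enumerate([("top",(6,280,135,100,100)),("side",(5.4,290,170,105,110))]): draw(n,*a,sc,f"pics/ov_s_{n}.png")
    draw("top",8,230,210,65,75,pl,"pics/ov_p_top.png");draw("side",8,225,210,80,60,pl,"pics/ov_p_side.png")
    a=[cv2.imread(f"pics/ov_{x}.png") for x in("s_top","s_side","p_top","p_side")]
    H=590
    cv2.imwrite("pics/ovs.png",cv2.resize(np.hstack([cv2.copyMakeBorder(x,0,600-x.shape[0],0,0,0) for x in a[:2]]),(800,410)))
E
python3 fit.py
```

```text
pal [ 4.33814e+02  3.38653e+02  1.70000e-02 -4.25000e+00]
[[-0.78, -0.07], [0.4, -0.28], [0.44, -0.47], [-0.22, -0.02], [-0.73, -0.29], [-0.34, 0.61], [0.24, 0.02]]
pal3 [4.33364e+02 3.37333e+02 2.00000e-02]
valve [468.67  339.65    3.136   1.93 ]
[[0.01, -0.17], [0.0, -0.34], [-0.34, -1.67], [-0.67, -1.39], [1.66, 1.46], [-0.52, 1.98]]
scope [ 5.71755e+02  2.20299e+02  2.65000e-01 -5.40000e+00]
[[1.7, 1.57], [-0.38, 0.93], [-2.21, -5.77], [0.06, 0.19], [-1.26, 1.48], [1.05, -1.46], [1.2, -0.34]]
scope3 [5.70091e+02 2.18190e+02 2.66000e-01]
[[3.56, 2.12], [1.58, 1.43], [-0.45, -5.57], [-0.28, -1.24], [-1.49, 0.07], [0.95, -2.5], [1.32, -1.84]]
```

View pics/ov_s_top.png

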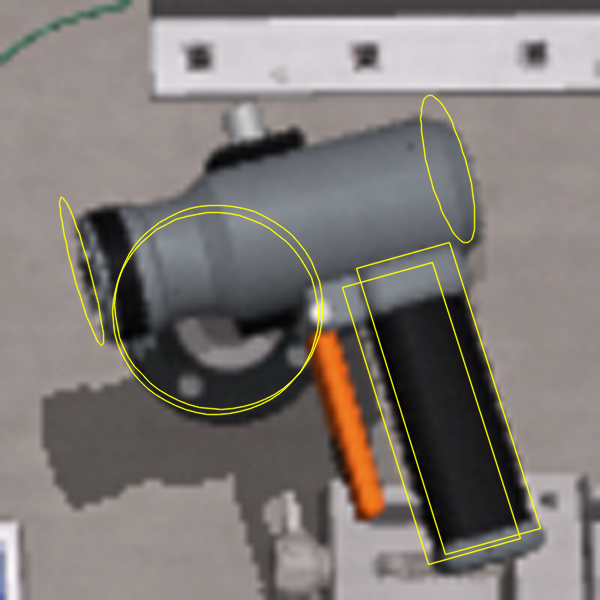

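View pics/ov_s_side.png

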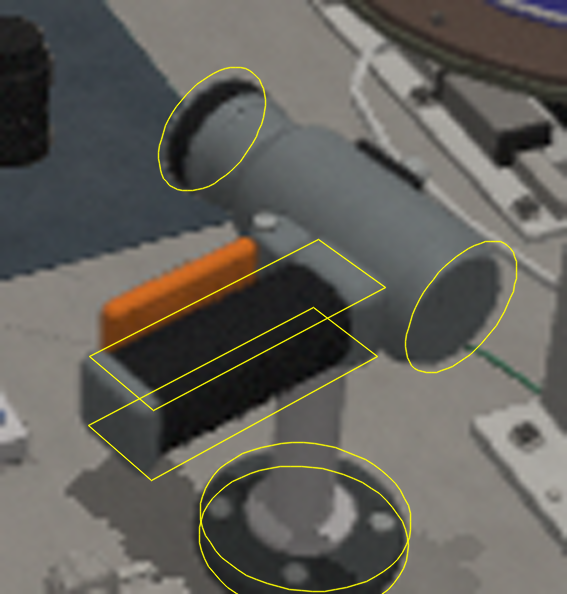

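View pics/ov_p_top.png

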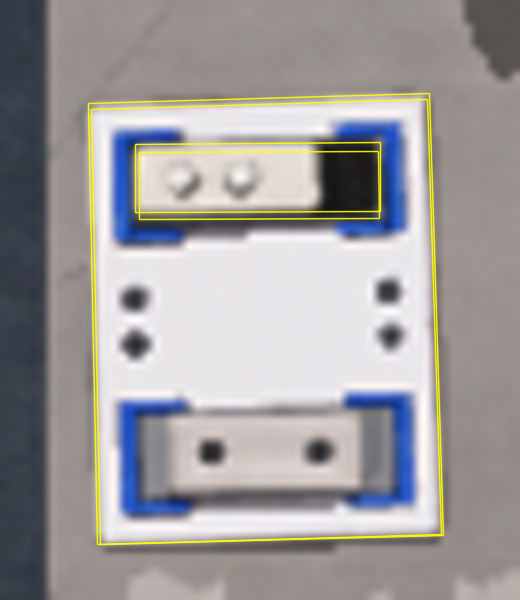

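View pics/ov_p_side.png

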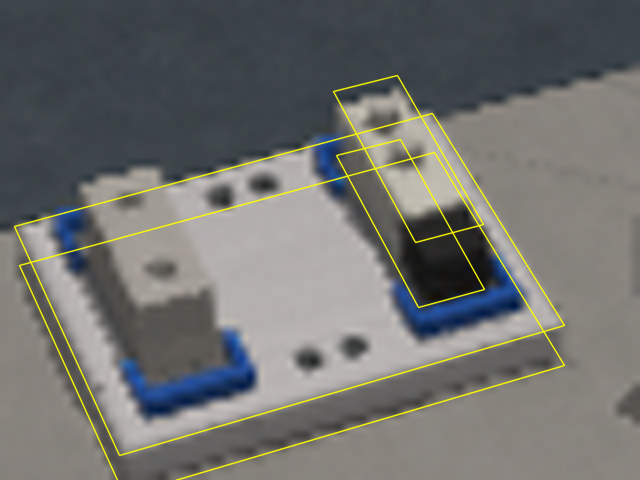

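The overlays show a few pixels of side-camera bias: the pallet's height fits 4 mm low. I'll refine with the wrist camera, working out the start tool axes and the first move now.

Run:
```python
from h import *
from cell import state
s=state();T=R.from_euler("xyz",s["tcp_rot"]).as_matrix();print(T.round(3),s["eef_pos"].round(1))
# candidate targets: tool y along dir yaw a from world y
for a in (0.02,0.28):
    y=np.array([-np.sin(a),np.cos(a),0]);x=np.array([0,0,-1.]);
    for sg in(1,-1):
        D=np.c_[x,sg*y,np.cross(x,sg*y)];print(a,sg,np.degrees(R.from_matrix(D@T.T).as_rotvec()).round(1))
```

```text
[[-0.     0.397  0.918]
 [-0.     0.918 -0.397]
 [-1.    -0.    -0.   ]] [247.8 573.7 214.4]
0.02 1 [ 0.  -0.  24.5]
0.02 -1 [  -0.    -0.  -155.5]
0.28 1 [ 0.  -0.  39.4]
0.28 -1 [  -0.    -0.  -140.6]
```

Request:
{"fn": "move_arm", "kwargs": {"targets": [[0.15,-0.17,0.07,0,0,20,1],[0.15,-0.17,0.07,0,0,20,1],[0.15,-0.17,0.07,0,0,20,1],[0.15,-0.17,0.07,0,0,20,1],[0.312,-0.364,0.075,0,0,39,1],[0.312,-0.364,0.075,0,0,39,1],[0.312,-0.364,0.075,0,0,39,1],[0.312,-0.364,0.075,0,0,39,1],[0.312,-0.364,0.075,0,0,39,1],[0.312,-0.364,0.075,0,0,39,1]]}}

```text
t: 1.25
eef_pos: [560.9, 207.9, 289.8]
tcp_rot: [1.09, 1.571, 1.363]
ft_force: [0.2, 1.3, -0.1]
opening: 0.997
```

```bash
cat > snap.py <<'E'
import sys,numpy as np,cv2
from cell import state, read_camera
n=sys.argv[1];s=state();r=read_camera("wrist");cv2.imwrite(f"pics/{n}.png",r["img"])
np.savez(f"pics/{n}.npz",pos=s["eef_pos"],rot=s["tcp_rot"],mtx=r["mtx"],mount=r["mount"])
print(s["t"],s["eef_pos"],s["tcp_rot"],np.abs(s["qvel"]).max(),s["ft_force"],s["opening"])
E
python3 snap.py w1
```

```text
1.25 [560.87652804 207.92353289 289.83508953] [1.08996798 1.5706278  1.36270958] 0.7656907228161772 [ 0.20026234  1.30824692 -0.09658939] 0.9973852797802752
```

View pics/w1.png

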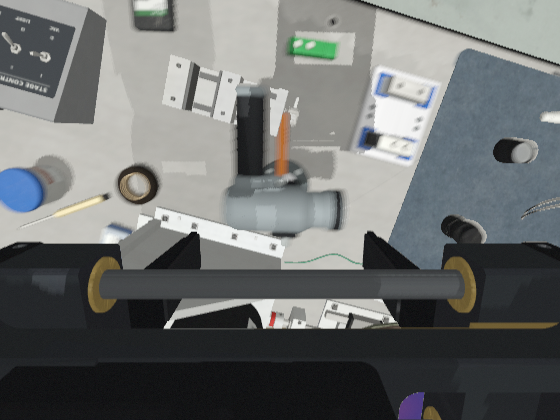

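The wrist view shows the scope at (280,205), the trigger at (285,140) and the pallet at (395,115), but it's blurred because the arm was still moving. I'll retake it.

```bash
for i in a b c d; do python3 snap.py w1$i;done
python3 - <<'E'
import cv2
im=cv2.imread("pics/w1d.png")
def c(x,y,w,h,k,n): cv2.imwrite(f"pics/{n}.png",cv2.resize(im[y:y+h,x:x+w],None,fx=k,fy=k,interpolation=cv2.INTER_CUBIC))
c(215,75,150,165,3.6,"w1sc"); c(345,60,110,110,5.4,"w1pal")
E
```

```text
1.3 [564.99216454 203.04750967 289.85987304] [-0.9405648   1.56830008 -0.6709596 ] 0.13637748078982181 [ 0.38782928 -3.89005423 -1.27730289] 0.9996691728195194
1.35 [562.90763235 205.57122528 289.44003594] [-0.99299637  1.56980795 -0.72492459] 0.07884728787366402 [-1.31015075  0.04882722 -0.11473006] 0.9979119543699417
1.4 [561.19433671 207.52369692 289.23437122] [ 3.09273028  1.57033982 -2.92151384] 0.06041687687838038 [-0.86584562 -0.35412862 -1.0138413 ] 0.9995680798353422
1.45 [560.13271256 208.93520212 289.26947489] [2.71799661 1.56999581 2.98868104] 0.04207200364319728 [-0.30100832  0.34391468  0.43384143] 0.9951279344348294
```

View pics/w1sc.png

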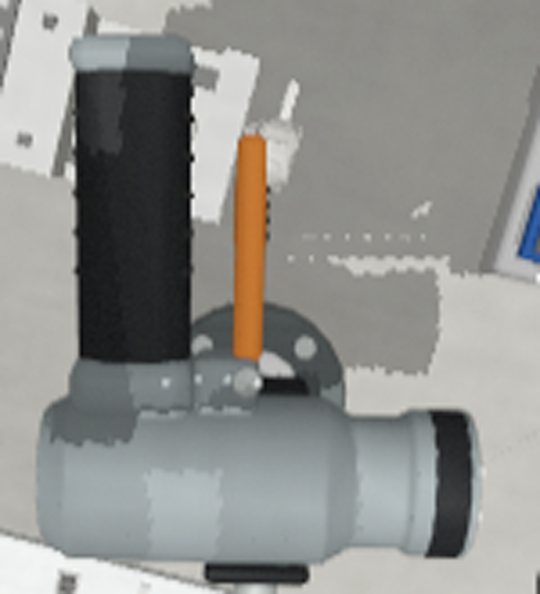

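View pics/w1pal.png

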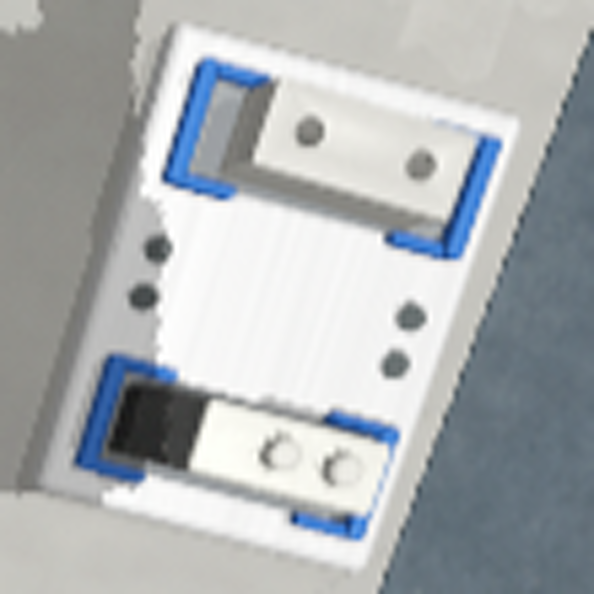

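```bash
for i in e f g h i j; do python3 snap.py w1$i;done
python3 - <<'E'
import cv2
im=cv2.imread("pics/w1j.png")
def c(x,y,w,h,k,n): cv2.imwrite(f"pics/{n}.png",cv2.resize(im[y:y+h,x:x+w],None,fx=k,fy=k,interpolation=cv2.INTER_CUBIC))
c(215,75,150,165,3.6,"w1sc2"); c(345,60,110,110,5.4,"w1pal2")
E
```

```text
1.5 [559.51939413 209.85732307 289.39833903] [2.64721834 1.5700525  2.91947792] 0.02805639398792588 [ 0.41532282 -0.25963686  0.82336203] 1.0024016974762917
1.55 [559.20662674 210.44161652 289.54181426] [2.57736295 1.57026861 2.85082256] 0.017152791592545815 [ 0.14948487 -0.08679601 -0.54580236] 1.0020367838526905
1.6 [559.09369748 210.78033112 289.6658445 ] [2.23572584 1.57048046 2.50994867] 0.006962913955053388 [-0.30423783 -0.43363381  0.31179979] 0.9996703510433131
1.65 [559.0836205  210.87502504 289.75358356] [1.72377667 1.57061502 1.99829376] 0.003151526606773366 [-0.1505382   0.65239039 -0.31046869] 1.0004942769230596
1.7 [559.14434527 210.89301532 289.82879126] [0.95932464 1.57057491 1.23395811] 0.0015388473317096414 [ 0.14425531 -0.48115779  0.01726758] 0.9983591976359455
1.75 [559.23177772 210.81504133 289.8152395 ] [0.74543463 1.57056584 1.01997586] 0.0035352166586610804 [ 0.83440208  0.16011467 -0.02448193] 0.9988511677572903
```

View pics/w1sc2.png

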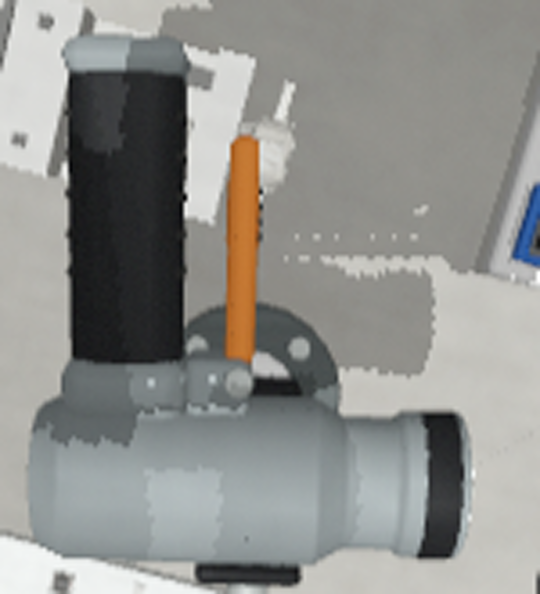

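View pics/w1pal2.png

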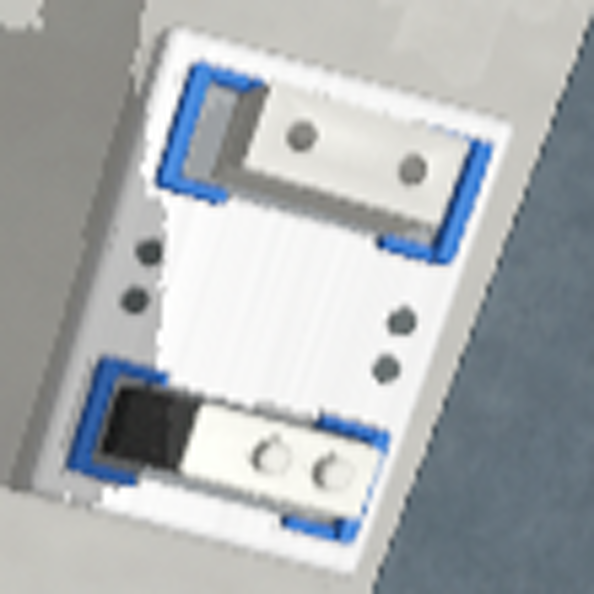

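```bash
cat >> h.py <<'E'
def projw(n,P):
    d=np.load(f"pics/{n}.npz");W=np.eye(4);W[:3,:3]=R.from_euler("xyz",d["rot"]).as_matrix();W[:3,3]=d["pos"]
    T=np.linalg.inv(W@d["mount"]);P=np.atleast_2d(P);q=(P@T[:3,:3].T+T[:3,3])*[1,-1,-1];p=q@d["mtx"].T;return p[:,:2]/p[:,2:]
def tf(p,L): 
    c,s=np.cos(p[2]),np.sin(p[2]); L=np.atleast_2d(L).astype(float); return np.c_[p[0]+c*L[:,0]-s*L[:,1],p[1]+s*L[:,0]+c*L[:,1],L[:,2]+(p[3] if len(p)>3 else 0)]
def P(n,Q): return proj(n,Q) if n in C else projw(n,Q)
E
python3 - <<'E'
from h import *
w=lambda X,Y:uncrop(X,Y,3.6,215,75)
N="w1j"
# (localpoint, crop xy, use 0=col 1=row 2=both)
obs=[((-105,-50,158),(68,100),0),((-45,-50,158),(72,320),0),((-105,-20,158),(186,100),0),((-45,-20,158),(184,320),0),
((0,-60,150),(28,478),0),((0,60,150),(472,484),0),((-24,-30,154),(100,398),1),((24,-30,154),(100,557),1),((24,20,154),(310,557),1),
((-117,-35,158),(126,36),1)]
def f(p,full=False):
    r=[]
    for L,u,k in obs:
        d=projw(N,tf(p,L))[0]-w(*u); r+=[d[k]] if k<2 else list(d)
    return np.array(r)
r=least_squares(f,[565,215,.28],loss="soft_l1");print(r.x.round(4),f(r.x).round(2));s=r.x
np.save("scope.npy",s)
for nm,L in [("lens",(0,60,150)),("view",(0,100,150)),("pinch",(-74,-30,150))]: print(nm,tf(s,L).round(1))
# trigger: intersect pixels with z plane
def ray(n,u,z):
    return least_squares(lambda q:(projw(n,[q[0],q[1],z])-u).ravel(),[500,200]).x
def loc(q): 
    c,ss_=np.cos(s[2]),np.sin(s[2]);d=np.array(q)-s[:2];return np.array([c*d[0]+ss_*d[1],-ss_*d[0]+c*d[1]])
for u,z in [((258,140),160),((255,355),160),((231,140),160),((228,355),160),((239,382),164),((245,136),160)]: print(u,loc(ray(N,w(*u),z)).round(1))
v=lambda X,Y:uncrop(X,Y,5.4,345,60)
print("pal corners z14",[ray(N,v(*u),14).round(1).tolist() for u in [(172,30),(512,127),(352,572)]])
print("pal bottomleft z0",ray(N,v(15,492),0).round(1))
print("valve z36",[ray(N,v(*u),36).round(1).tolist() for u in [(392,445),(375,520),(193,405),(178,470),(108,457),(120,387)]])
print("ports z43",[ray(N,v(*u),43).round(1).tolist() for u in [(274,455),(334,472)]])
E
```

```text
[5.654376e+02 2.173162e+02 2.627000e-01] [-0.14  0.33 -0.43  0.15  5.04 -1.86 -1.09  0.54  1.09 -0.44]
lens [[549.9 275.3 150. ]]
view [[539.5 313.9 150. ]]
pinch [[501.8 169.1 150. ]]
(258, 140) [-91.6  -0.9]
(255, 355) [-36.   -0.9]
(231, 140) [-91.5  -7.9]
(228, 355) [-35.9  -8.2]
(239, 382) [-29.3  -5.1]
(245, 136) [-92.6  -4.3]
pal corners z14 [[377.6, 291.1], [375.7, 380.4], [490.1, 382.6]]
pal bottomleft z0 [494.6 292.8]
valve z36 [[458.2, 371.3], [476.6, 374.0], [462.5, 320.5], [478.4, 322.3], [480.1, 304.5], [463.3, 301.7]]
ports z43 [[468.9, 341.5], [468.7, 357.1]]
```

Request:
{"fn": "move_arm", "kwargs": {"targets": [[-0.03,-0.02,0,0,0,0,1],[-0.058,-0.041,0,0,0,0,1],[-0.058,-0.041,0,0,0,0,1],[-0.058,-0.041,0,0,0,0,1],[-0.058,-0.041,-0.03,0,0,0,1],[-0.058,-0.041,-0.06,0,0,0,1],[-0.058,-0.041,-0.09,0,0,0,1],[-0.058,-0.041,-0.09,0,0,0,1],[-0.058,-0.041,-0.09,0,0,0,1],[-0.058,-0.041,-0.09,0,0,0,1]]}}

```text
t: 2.8
eef_pos: [502.8, 169.2, 201.1]
tcp_rot: [-0.028, 1.569, 0.245]
ft_force: [-0.1, 0.6, -0.6]
opening: 1.001
```

```bash
for i in a b c d e; do python3 snap.py w2$i;done
python3 - <<'E'
import cv2
im=cv2.imread("pics/w2e.png");cv2.imwrite("pics/w2v.png",cv2.resize(im[0:320],None,fx=1.4,fy=1.4))
E
```

```text
2.8 [502.79707546 169.20573135 201.06342958] [-0.0281894   1.56861819  0.24502413] 0.007988107752978738 [-0.10984864  0.6190663  -0.60209168] 1.0010811951645293
2.85 [502.6605574  169.11780972 201.07933563] [-0.01038809  1.56847391  0.26267367] 0.009147759798577841 [-0.33150245  0.10681242 -0.18652196] 0.998605248819561
2.9 [502.49572705 169.04625877 200.99086685] [-0.02767111  1.56853109  0.24544736] 0.00944294676824358 [0.61261313 0.22704332 0.03002158] 1.001366896118214
2.95 [502.35089332 168.94021321 200.83525095] [-0.02604378  1.56878302  0.24690949] 0.008736551129425988 [-0.1026694  -0.04675789  1.02876976] 1.0027091184528267
3.0 [502.23021941 168.87777785 200.63695076] [-0.02052446  1.56908628  0.25238483] 0.006705760049827832 [ 0.56071731 -0.69245407  0.27427603] 0.9967971420940297
```

View pics/w2v.png

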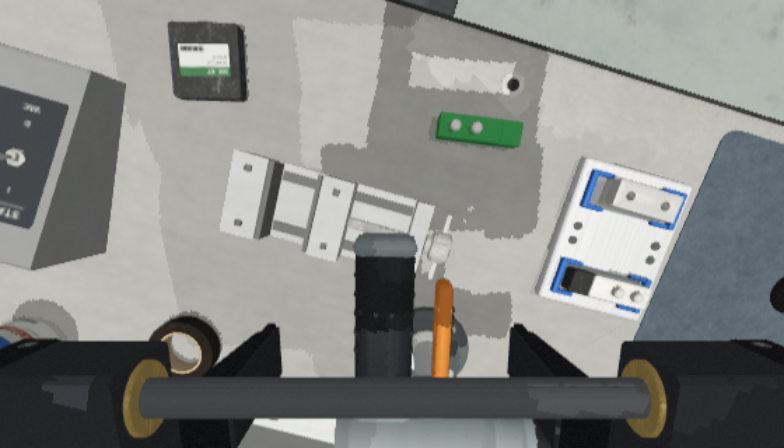

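The jaws' centre column (394) sits over the grip and trigger (356 to 452) with the intended 5 mm bias. Next: descend, squeeze, look.

Request:
{"fn": "move_arm", "kwargs": {"targets": [[0,0,-0.03,0,0,0,1],[0,0,-0.05,0,0,0,1],[0,0,-0.07,0,0,0,1],[0,0,-0.07,0,0,0,1],[0,0,-0.07,0,0,0,1],[0,0,-0.07,0,0,0,0.4],[0,0,-0.07,0,0,0,0.2],[0,0,-0.07,0,0,0,0.1],[0,0,-0.07,0,0,0,0.1],[0,0,-0.07,0,0,0,0.1]]}}

```text
t: 4.05
eef_pos: [501.9, 168.8, 129.9]
tcp_rot: [0.212, 1.57, 0.484]
ft_force: [0.4, -0.9, 0.3]
opening: 0.636
```

```bash
python3 snap.py w3
python3 - <<'E'
import cv2
from cell import read_camera
im=cv2.imread("pics/w3.png");cv2.imwrite("pics/w3v.png",cv2.resize(im[60:300,120:440],None,fx=2.4,fy=2.4))
im=read_camera("top")["img"];cv2.imwrite("pics/t3.png",im)
im=read_camera("side")["img"];cv2.imwrite("pics/s3.png",cv2.resize(im[130:290,260:420],None,fx=3.6,fy=3.6))
E
```

```text
4.05 [501.90301633 168.80152941 129.87558595] [0.21154887 1.57046002 0.48448315] 0.002148891720270641 [ 0.39745719 -0.93170542  0.25295733] 0.6358387250288392
```

View pics/w3v.png

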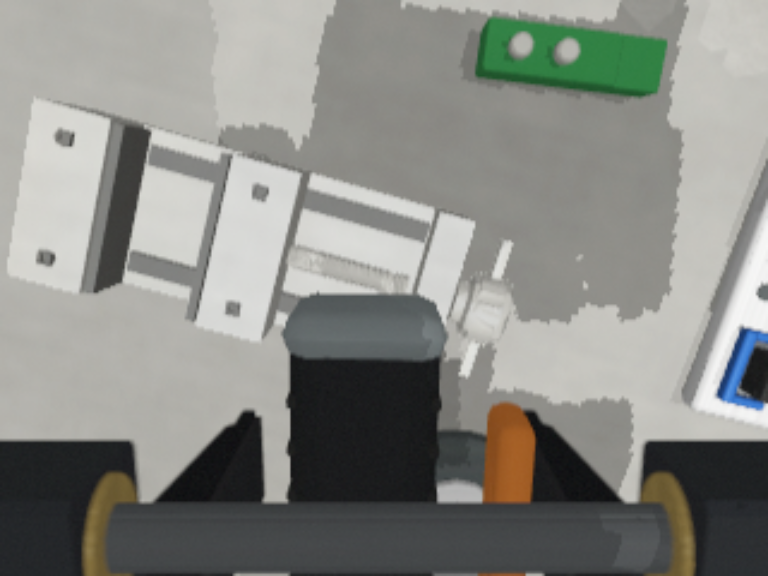

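View pics/s3.png

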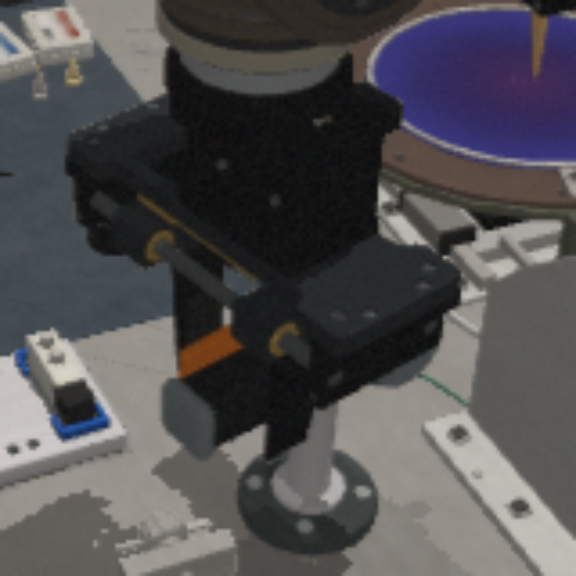

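The fingers straddle the grip and trigger, with the opening at 60 mm and still closing. Now the full squeeze.

Request:
{"fn": "move_arm", "kwargs": {"targets": [[0,0,0,0,0,0,0],[0,0,0,0,0,0,-0.1],[0,0,0,0,0,0,-0.2],[0,0,0,0,0,0,-0.3],[0,0,0,0,0,0,-0.5],[0,0,0,0,0,0,-1],[0,0,0,0,0,0,-1],[0,0,0,0,0,0,-1]]}}

```text
t: 5.0
eef_pos: [501.9, 168.3, 129.7]
tcp_rot: [-2.22, 1.57, -1.947]
ft_force: [-0.5, -4.9, 3.1]
opening: 0.423
```

```bash
python3 snap.py w4
python3 - <<'E'
import cv2
im=cv2.imread("pics/w4.png");cv2.imwrite("pics/w4v.png",cv2.resize(im[160:300,180:380],None,fx=3.6,fy=3.6))
E
```

```text
5.0 [501.85962269 168.26764558 129.66825191] [-2.21970366  1.57019735 -1.94703043] 0.0014594499086257 [-0.51177196 -4.90863141  3.08359487] 0.42301044551840533
```

View pics/w4v.png

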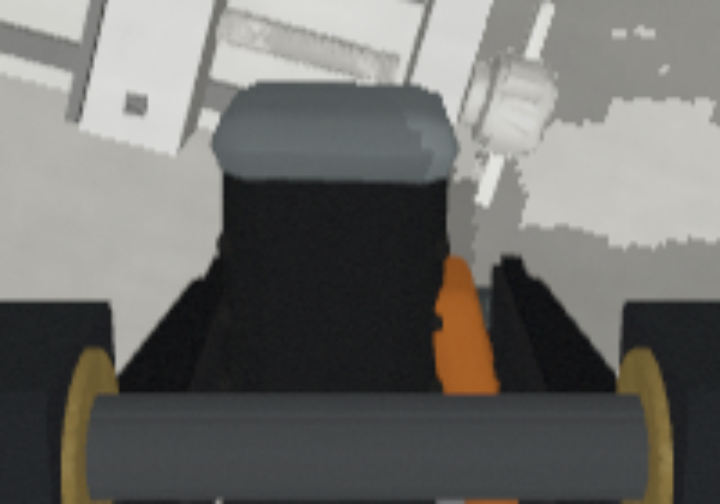

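The opening is 40.2 mm, which matches a full squeeze, and the picture shows the trigger tilted against the grip. I'll hold briefly, then release.

Request:
{"fn": "move_arm", "kwargs": {"targets": [[0,0,0,0,0,0,-1],[0,0,0,0,0,0,-1],[0,0,0,0,0,0,-1]]}}

```text
t: 5.35
eef_pos: [501.9, 168.2, 129.7]
tcp_rot: [-2.216, 1.57, -1.943]
ft_force: [-1.0, -3.8, 2.5]
opening: 0.419
```

Request:
{"fn": "move_arm", "kwargs": {"targets": [[0,0,0,0,0,0,0.2],[0,0,0,0,0,0,0.5],[0,0,0,0,0,0,1],[0,0,0,0,0,0,1],[0,0,0,0,0,0,1],[0,0,0,0,0,0,1],[0,0,0,0,0,0,1],[0,0,0,0,0,0,1],[0,0,0,0,0,0,1]]}}

```text
t: 6.25
eef_pos: [501.9, 168.8, 129.7]
tcp_rot: [0.706, 1.571, 0.979]
ft_force: [-0.1, 0.3, -0.3]
opening: 0.999
```

```bash
python3 snap.py w5
python3 - <<'E'
import cv2
im=cv2.imread("pics/w5.png");cv2.imwrite("pics/w5v.png",cv2.resize(im[100:300,140:420],None,fx=2.6,fy=2.6))
E
```

```text
6.25 [501.89409772 168.75412016 129.66658976] [0.70647977 1.57069344 0.97935672] 0.0014933152422948064 [-0.13847877  0.29062097 -0.29990088] 0.9987359887685769
```

View pics/w5v.png

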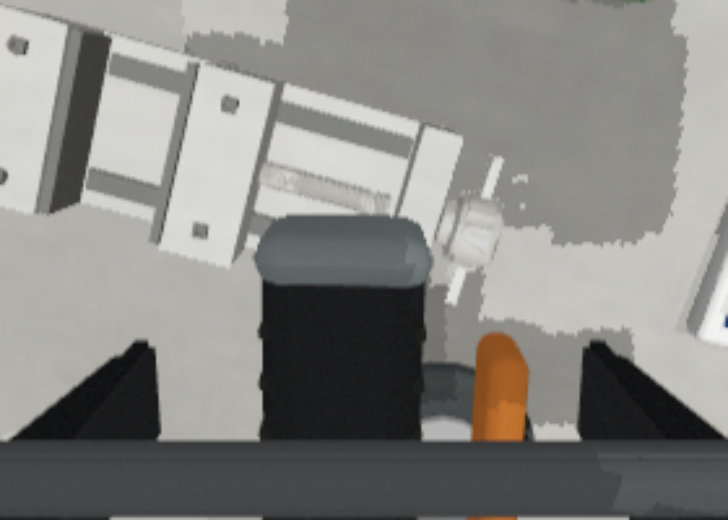

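The trigger is back at rest. Next: rise, turn 104° and move over the valve.

Request:
{"fn": "move_arm", "kwargs": {"targets": [[0,0,0.05,0,0,0,1],[0,0,0.1,0,0,0,1],[0,0,0.13,0,0,0,1],[-0.01,0.04,0.13,0,0,-8,1],[-0.02,0.08,0.13,0,0,-16,1],[-0.032,0.12,0.13,0,0,-24,1],[-0.032,0.166,0.13,0,0,-32,1],[-0.032,0.166,0.13,0,0,-40,1],[-0.032,0.166,0.13,0,0,-48,1],[-0.032,0.166,0.13,0,0,-56,1]]}}

```text
t: 7.3
eef_pos: [469.6, 335.2, 259.5]
tcp_rot: [-1.865, 1.571, -2.574]
ft_force: [-0.6, -0.4, -0.0]
opening: 0.999
```

Request:
{"fn": "move_arm", "kwargs": {"targets": [[0,0,0,0,0,-8,1],[0,0,-0.02,0,0,-16,1],[0,0,-0.05,0,0,-24,1],[0,0,-0.08,0,0,-32,1],[0,0,-0.11,0,0,-40,1],[0,0,-0.14,0,0,-48.4,1],[0,0,-0.14,0,0,-48.4,1],[0,0,-0.14,0,0,-48.4,1],[0,0,-0.14,0,0,-48.4,1],[0,0,-0.14,0,0,-48.4,1]]}}

```text
t: 8.3
eef_pos: [470.4, 335.1, 121.2]
tcp_rot: [2.04, 1.568, 0.493]
ft_force: [-0.6, -0.4, 0.9]
opening: 1.001
```

```bash
for i in a b c ; do python3 snap.py w6$i;done
python3 - <<'E'
import cv2
im=cv2.imread("pics/w6c.png");cv2.imwrite("pics/w6v.png",cv2.resize(im[120:280,190:390],None,fx=3.6,fy=3.6,interpolation=cv2.INTER_CUBIC))
E
```

```text
8.3 [470.40610378 335.10387303 121.21409402] [2.03987351 1.56827544 0.49268489] 0.010119866675562243 [-0.57337708 -0.3977772   0.86568174] 1.0014335736712796
8.35 [470.28789264 335.03004336 120.99748493] [2.01724621 1.56860688 0.46962558] 0.009839026348288721 [-0.1764357   0.37678807 -0.15047828] 0.9977013069095785
8.4 [470.17456056 334.97129548 120.77928112] [2.0258958  1.56897354 0.47787345] 0.006636546722751284 [-0.6945127   0.62584884 -0.31788638] 1.0040630796405532
```

View pics/w6v.png

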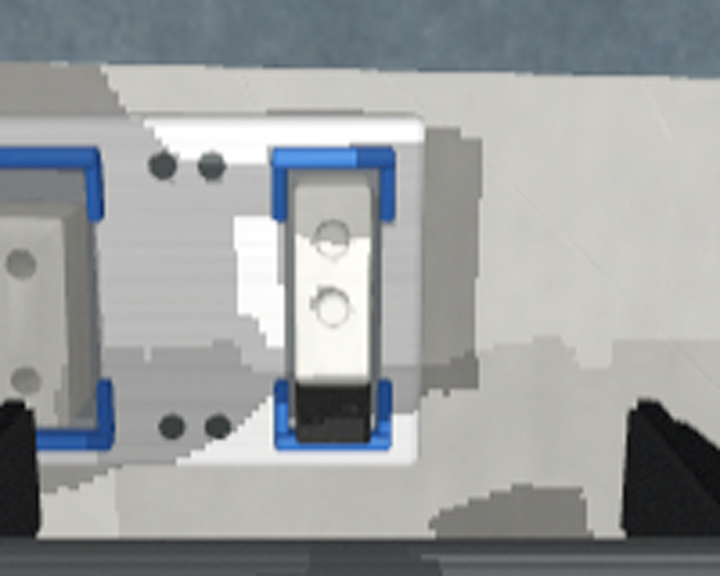

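Run:
```python
from h import *
a=lambda X,Y:uncrop(X,Y,3.6,190,120); b=lambda X,Y:uncrop(X,Y,5.4,345,60)
def ray(n,u,z): return least_squares(lambda q:(projw(n,[q[0],q[1],z])-u).ravel(),[500,300]).x
for u,z in [((294,186),36),((371,186),36),((297,384),36),((369,384),36),((300,443),36),((371,443),36),((331,237),43),((331,305),43),((422,130),14),((416,462),14)]: print(u,z,ray("w6c",a(*u),z).round(1))
def tri2(n1,u1,n2,u2):
    r=least_squares(lambda P:np.r_[projw(n1,P)[0]-u1,projw(n2,P)[0]-u2],[470,340,40]);return r.x.round(1),np.abs(r.fun).max().round(2)
print(tri2("w6c",a(331,237),"w1j",b(334,472)),tri2("w6c",a(331,305),"w1j",b(274,455)))
print(tri2("w6c",a(369,384),"w1j",b(180,470)),tri2("w6c",a(297,384),"w1j",b(195,405)))
```

```text
(294, 186) 36 [460.1 369.7]
(371, 186) 36 [477.7 370.1]
(297, 384) 36 [461.5 322.3]
(369, 384) 36 [478.7 322.7]
(300, 443) 36 [462.4 307.4]
(371, 443) 36 [479.7 307.7]
(331, 237) 43 [468.8 359.3]
(331, 305) 43 [469.1 343.6]
(422, 130) 14 [490.7 381.4]
(416, 462) 14 [492.8 294.5]
(array([468.7, 358.6,  39.2]), np.float64(0.17)) (array([469. , 342.8,  39.6]), np.float64(0.27))
(array([478.6, 322.8,  36.3]), np.float64(0.25)) (array([461.7, 321.6,  33.6]), np.float64(0.41))
```

The valve's centre comes out at (469.8, 338.8). Its ports triangulate to about z 39 and its top edge to about 35, against the text's 43 and 36, so I accept those. I'll narrow the jaws to clear the spacer and go down.

Request:
{"fn": "move_arm", "kwargs": {"targets": [[0,0.004,0,0,0,0.4,0],[0,0.004,0,0,0,0.4,0],[0,0.004,0,0,0,0.4,0],[0,0.004,-0.02,0,0,0.4,0],[0,0.004,-0.04,0,0,0.4,0],[0,0.004,-0.05,0,0,0.4,0],[0,0.004,-0.06,0,0,0.4,0],[0,0.004,-0.065,0,0,0.4,0],[0,0.004,-0.065,0,0,0.4,0],[0,0.004,-0.065,0,0,0.4,0]]}}

```text
t: 9.45
eef_pos: [470.1, 338.9, 55.1]
tcp_rot: [1.987, 1.57, 0.444]
ft_force: [-0.5, 0.0, 0.1]
opening: 0.501
```

```bash
python3 snap.py w7; python3 snap.py w7b
python3 - <<'E'
import cv2
im=cv2.imread("pics/w7b.png");cv2.imwrite("pics/w7v.png",cv2.resize(im[120:290,190:390],None,fx=3.5,fy=3.5,interpolation=cv2.INTER_CUBIC))
E
```

```text
9.45 [470.05704108 338.8995474   55.06715709] [1.98655368 1.57019149 0.44430676] 0.005362321190037083 [-0.50340473  0.02502078  0.10711389] 0.5009308551136034
9.5 [470.08982921 338.9167505   55.1936838 ] [2.01901438 1.56991333 0.47679268] 0.0037868952360201654 [-0.2611547   0.53654365 -0.16060525] 0.49964073446503393
```

View pics/w7v.png

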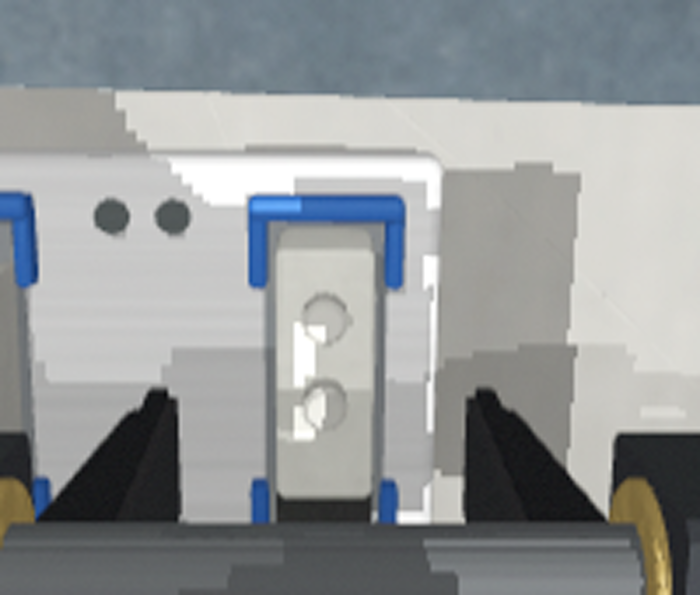

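The jaws' mid column is 322 against the valve's 325, so it's centred. Go down and grip.

Request:
{"fn": "move_arm", "kwargs": {"targets": [[0.0005,0,-0.015,0,0,0,0],[0.0005,0,-0.028,0,0,0,0],[0.0005,0,-0.036,0,0,0,0],[0.0005,0,-0.036,0,0,0,0],[0.0005,0,-0.036,0,0,0,0],[0.0005,0,-0.036,0,0,0,0]]}}

```text
t: 10.15
eef_pos: [470.6, 338.9, 19.1]
tcp_rot: [2.004, 1.57, 0.462]
ft_force: [-1.1, 0.6, -0.8]
opening: 0.501
```

Request:
{"fn": "move_arm", "kwargs": {"targets": [[0,0,0,0,0,0,-0.3],[0,0,0,0,0,0,-0.4],[0,0,0,0,0,0,-0.5],[0,0,0,0,0,0,-0.6],[0,0,0,0,0,0,-0.7],[0,0,0,0,0,0,-1],[0,0,0,0,0,0,-1],[0,0,0,0,0,0,-1]]}}

```text
t: 10.95
eef_pos: [470.4, 338.8, 18.7]
tcp_rot: [1.797, 1.571, 0.254]
ft_force: [-0.4, -0.5, 1.4]
opening: 0.188
```

Request:
{"fn": "move_arm", "kwargs": {"targets": [[0,0,0.01,0,0,0,-1],[0,0,0.02,0,0,0,-1],[0,0,0.04,0,0,0,-1],[0,0,0.06,0,0,0,-1],[0,0,0.09,0,0,0,-1],[0,0,0.12,0,0,0,-1],[0,0,0.125,0,0,0,-1],[0,0,0.125,0,0,0,-1],[0,0,0.125,0,0,0,-1]]}}

```text
t: 11.85
eef_pos: [469.9, 338.5, 142.9]
tcp_rot: [-1.024, 1.57, -2.566]
ft_force: [0.8, -0.3, -0.7]
opening: 0.187
```

```bash
python3 snap.py w8
python3 - <<'E'
import cv2
from cell import read_camera
im=cv2.imread("pics/w8.png");cv2.imwrite("pics/w8v.png",cv2.resize(im[100:300,140:420],None,fx=2.8,fy=2.8))
for n in("top","side"): cv2.imwrite(f"pics/{n}8.png",read_camera(n)["img"])
im=cv2.imread("pics/side8.png");cv2.imwrite("pics/s8.png",cv2.resize(im[110:290,210:410],None,fx=3.2,fy=3.2,interpolation=cv2.INTER_CUBIC))
E
```

```text
11.85 [469.90711471 338.49337578 142.9016048 ] [-1.02386885  1.56967769 -2.56615593] 0.01651327422517786 [ 0.80500337 -0.27763256 -0.74820755] 0.18700532408318868
```

View pics/w8v.png

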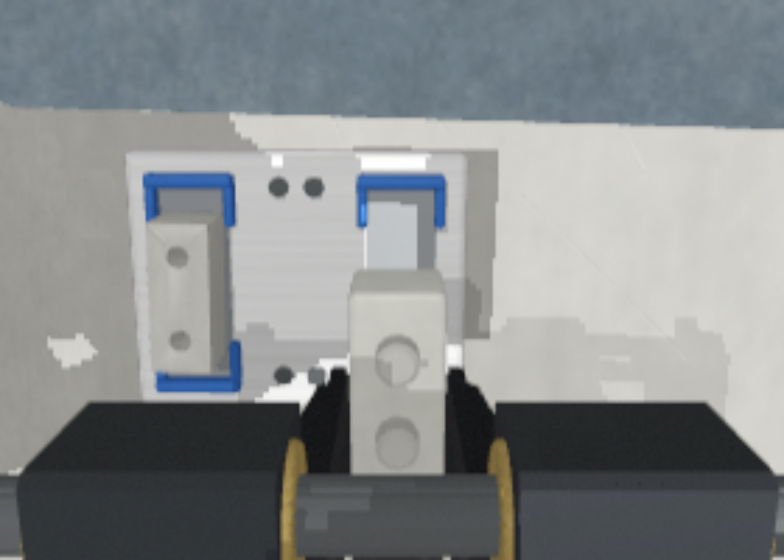

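View pics/s8.png

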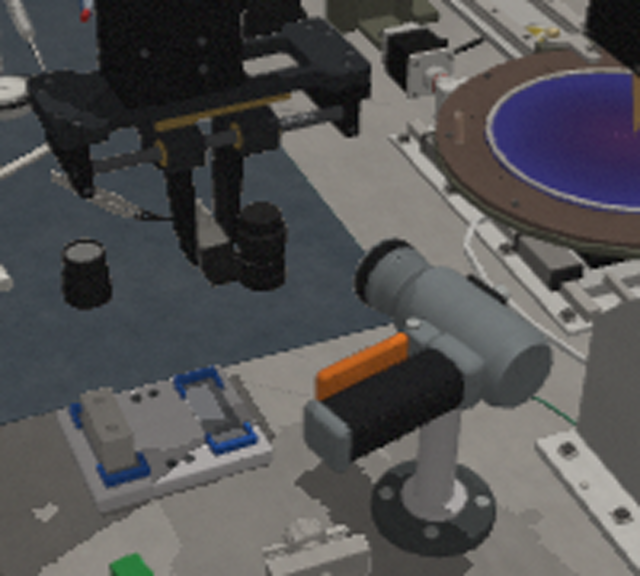

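View pics/top8.png

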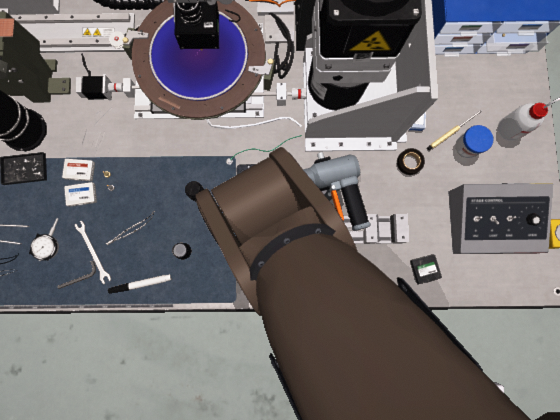

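The valve is up (17.8 mm grip) and the spacer is still in its pocket. Now I'll refine the scope pose with line fits over the wrist and top views.

Run:
```python
from h import *
w=lambda X,Y:uncrop(X,Y,3.6,215,75); o=lambda X,Y:uncrop(X,Y,6,280,135); g=lambda X,Y:np.array([X/1.4,Y/1.4])
# line obs: view, local A, local B, observed pts
obs=[]
def add(n,A,B,*pts): obs.append((n,A,B,[np.array(p) for p in pts]))
for n,f,Lp,Rp in [("w1j",w,[(68,100),(72,330)],[(186,100),(184,330)]),("top",o,[(462,295),(530,525)],[(370,310),(437,525)]),("w2e",g,[(355,270),(357,370)],[(413,270),(413,370)])]:
    add(n,(-110,-50,158),(-35,-50,158),*[f(*p) for p in Lp]); add(n,(-110,-20,158),(-35,-20,158),*[f(*p) for p in Rp])
add("w1j",(-24,-40,154),(-24,10,154),w(60,400),w(300,398)); add("w1j",(24,-50,154),(24,15,154),w(60,553),w(300,558))
add("w1j",(0,-59,170),(5,-59,170),w(28,478)); add("w1j",(0,60,168),(5,60,168),w(472,480))
add("w1j",(-117,-40,156),(-117,-30,156),w(126,37)); add("w2e",(-117,-40,156),(-117,-30,156),g(386,236))
def f(p,views=None):
    r=[]
    for n,A,B,pts in obs:
        a,b=P(n,tf(p[:3],[A,B]))
        d=(b-a)/np.linalg.norm(b-a); sh=p[3:5] if n=="top" else 0
        r+=[float(np.dot(q-a-sh,[-d[1],d[0]])) for q in pts]
    return np.array(r)
r=least_squares(lambda p:np.r_[f(p),p[3:5]*.5],[565,217,.265,0,0],loss="soft_l1");print(r.x.round(4));i=0
for x in obs: print(x[0],x[1],f(r.x)[i:i+len(x[3])].round(2));i+=len(x[3])
s=r.x[:3];np.save("scope.npy",s)
for nm,L in [("lens",(0,60,150)),("view",(0,100,150)),("valvec",(0,132,150))]: print(nm,tf(s,L).round(1))
```

```text
[ 5.661629e+02  2.167165e+02  2.546000e-01 -9.041000e-01  2.740000e-01]
w1j (-110, -50, 158) [ 0.03 -0.03]
w1j (-110, -20, 158) [-0.37 -0.29]
top (-110, -50, 158) [-0.44 -0.87]
top (-110, -20, 158) [0.31 0.65]
w2e (-110, -50, 158) [-0.09 -1.26]
w2e (-110, -20, 158) [ 1.32 -0.85]
w1j (-24, -40, 154) [ 1.83 -0.05]
w1j (24, -50, 154) [-1.45 -1.34]
w1j (0, -59, 170) [1.69]
w1j (0, 60, 168) [1.24]
w1j (-117, -40, 156) [0.1]
w2e (-117, -40, 156) [0.42]
lens [[551.  274.8 150. ]]
view [[541.  313.5 150. ]]
valvec [[532.9 344.5 150. ]]
```

Request:
{"fn": "move_arm", "kwargs": {"targets": [[0.01,0.01,0,0,0,3,-1],[0.02,0.015,0,0,0,6,-1],[0.035,0.015,0,0,0,9,-1],[0.05,0.01,0,0,0,12,-1],[0.0614,0.0058,0,0,0,13.4,-1],[0.0614,0.0058,0,0,0,13.4,-1],[0.0614,0.0058,0,0,0,13.4,-1],[0.0614,0.0058,0,0,0,13.4,-1],[0.0614,0.0058,0,0,0,13.4,-1]]}}

```text
t: 12.9
eef_pos: [531.2, 344.8, 143.6]
tcp_rot: [-1.363, 1.571, -2.671]
ft_force: [0.5, -0.1, -0.5]
opening: 0.187
```

```bash
for i in a b c d; do python3 snap.py w9$i; done
python3 - <<'E'
import cv2
from cell import read_camera
im=cv2.imread("pics/w9d.png");cv2.imwrite("pics/w9v.png",cv2.resize(im[100:300,140:420],None,fx=2.8,fy=2.8))
im=read_camera("side")["img"];cv2.imwrite("pics/side9.png",im);cv2.imwrite("pics/s9.png",cv2.resize(im[130:250,250:400],None,fx=5,fy=5,interpolation=cv2.INTER_CUBIC))
cv2.imwrite("pics/top9.png",read_camera("top")["img"])
E
```

```text
12.9 [531.19679746 344.80126978 143.62001226] [-1.36312953  1.57056007 -2.67142821] 0.00538106317910679 [ 0.50804546 -0.11177909 -0.45614169] 0.187306375189244
12.95 [531.31735134 344.81604546 143.70997468] [1.98447382 1.57076735 0.67625048] 0.003955162760462863 [ 0.49324323 -0.52856402 -0.92283391] 0.18844836264780468
13.0 [531.39474884 344.79595031 143.7604374 ] [1.70420777 1.57066741 0.39606326] 0.0038542964639224245 [ 0.4892502  -0.19184485 -1.13090371] 0.1901399718413526
13.05 [531.48530402 344.74093907 143.77706741] [1.61387292 1.57061484 0.30566864] 0.0032969488658413254 [-0.45388576  0.20951074 -1.08730794] 0.19083296349442583
```

View pics/w9v.png

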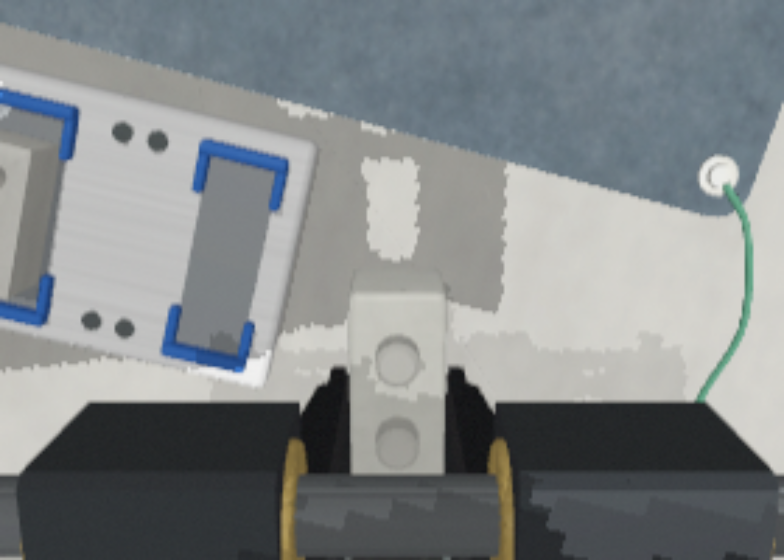

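View pics/s9.png

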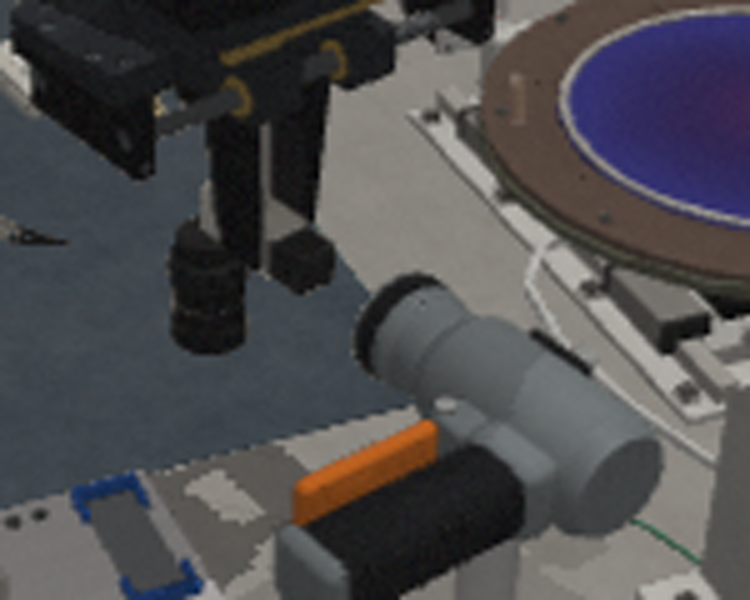

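View pics/top9.png

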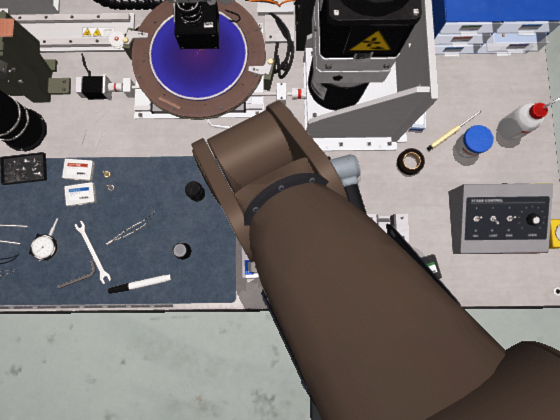

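Two checks next: overlay the expected scope and valve models on the side picture, and measure the valve's far end in the hand with the wrist camera.

Run:
```python
from h import *
s=np.array([565.9,217.0,.262])
def circ(c,rad):
    t=np.linspace(0,2*np.pi,60);return np.c_[rad*np.cos(t),0*t,rad*np.sin(t)]+np.array(c,float)
def bx(x,y,z): return [np.array([(x[0],yy,z[0]),(x[1],yy,z[0]),(x[1],yy,z[1]),(x[0],yy,z[1]),(x[0],yy,z[0])],float) for yy in y]
vp=np.array([531.5,344.75,np.pi+np.radians(-75.05+90)])
items=[(s,[circ((0,60,150),22),circ((0,-60,150),24)]+bx((-117,-25),(-50,-20),(136,164))),(vp,bx((-9,9),(-32,32),(139.2,161.2)))]
im=cv2.imread("pics/side9.png")[130:250,250:400];k=5;im=cv2.resize(im,None,fx=k,fy=k,interpolation=cv2.INTER_CUBIC)
for p,ls in items:
    for L in ls:
        u=(proj("side",tf(p,L))-[250,130]+.5)*k-.5;cv2.polylines(im,[np.round(u).astype(np.int32)],False,(0,255,255),1,cv2.LINE_AA)
cv2.imwrite("pics/ov9.png",im)
# valve far end top edge in w9d, in tool frame: plane z world 161 (valve top)
ray=lambda n,u,z: least_squares(lambda q:(projw(n,[q[0],q[1],z])-u).ravel(),[530,370]).x
g=lambda X,Y:np.array([(X+.5)/2.8-.5+140,(Y+.5)/2.8-.5+100])
c,sn=np.cos(vp[2]),np.sin(vp[2])
for u,z in [((351,292),161),((444,292),161),((352,470),161),((443,470),161),((398,361),168),((398,442),168)]:
    d=ray("w9d",g(*u),z)-vp[:2];print(u,np.round([c*d[0]+sn*d[1],-sn*d[0]+c*d[1]],1))
```

```text
(351, 292) [  9.5 -31.6]
(444, 292) [ -7.4 -31.6]
(352, 470) [9.7 3.4]
(443, 470) [-7.8  3.4]
(398, 361) [  0.9 -20.7]
(398, 442) [ 0.9 -5.3]
```

View pics/ov9.png

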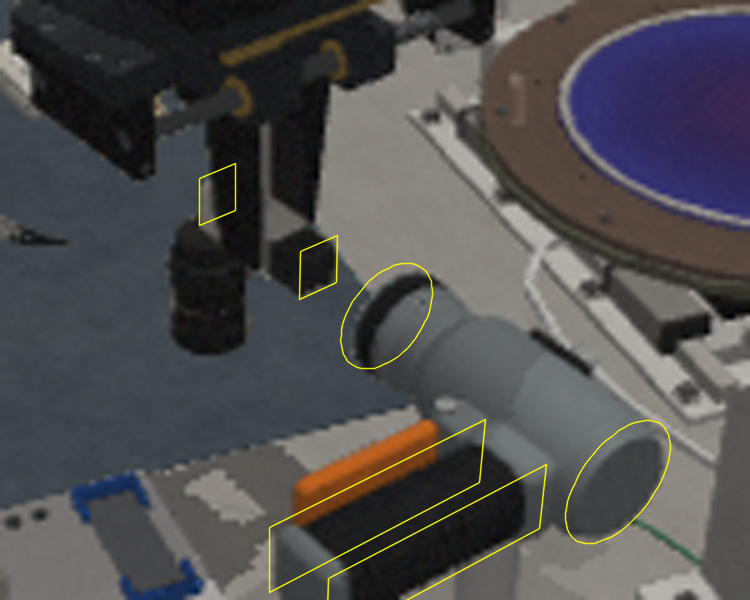

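Run:
```python
import cv2,numpy as np
from h import *
im=cv2.imread("pics/side9.png")
def crop(x,y,w,h,k,n,g=2.2):
    c=cv2.resize(im[y:y+h,x:x+w],None,fx=k,fy=k,interpolation=cv2.INTER_CUBIC);c=(255*(c/255.)**(1/g)).astype(np.uint8);cv2.imwrite(f"pics/{n}.png",c)
crop(285,160,60,50,12,"z9"); crop(355,205,40,40,12,"z9r")
```

```text
(no output)
```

View pics/z9.png

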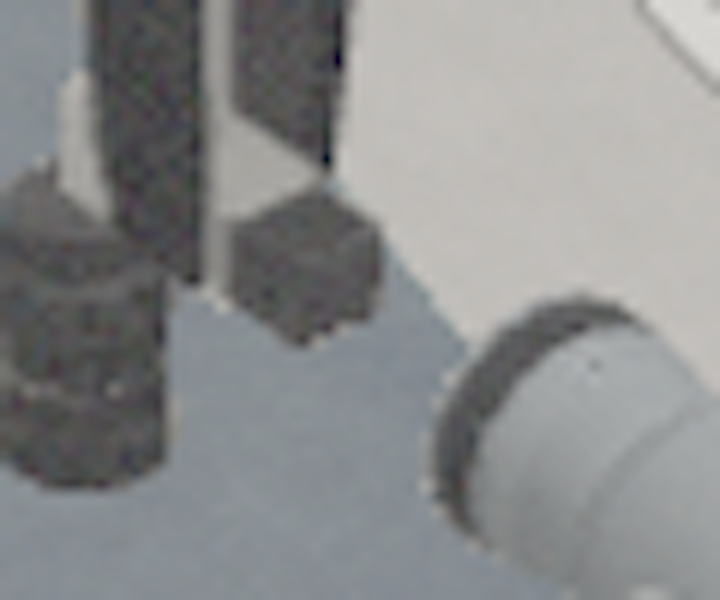

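View pics/z9r.png

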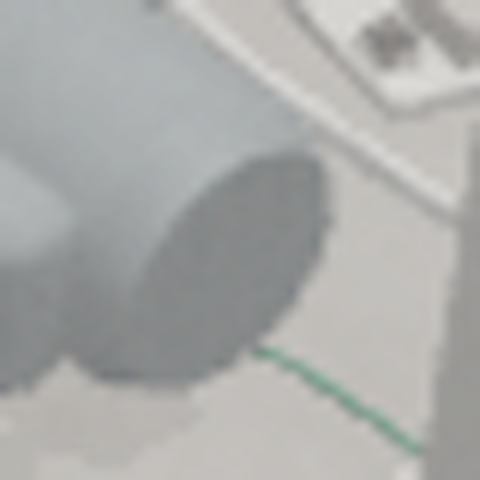

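The in-hand valve matches its model in the side view to about 0.2 px: plug face at (313.5,183.5). The scope appears about 1.5 px off its model, suggesting it sits about 3 mm further along -y. Time is ample, so I'll raise the valve and take another wrist view of the scope from this tool heading, where the camera's biases act along other axes.

Request:
{"fn": "move_arm", "kwargs": {"targets": [[0,0.005,0.03,0,0,0,-1],[0,0.005,0.07,0,0,0,-1],[0,0.005,0.11,0,0,0,-1],[0,0,0.136,0,0,0,-1],[-0.01,-0.03,0.136,0,0,0,-1],[-0.02,-0.07,0.136,0,0,0,-1],[-0.03,-0.11,0.136,0,0,0,-1],[-0.032,-0.15,0.136,0,0,0,-1],[-0.032,-0.18,0.136,0,0,0,-1],[-0.032,-0.18,0.136,0,0,0,-1]]}}

```text
t: 14.2
eef_pos: [499.6, 161.9, 280.1]
tcp_rot: [0.673, 1.57, -0.638]
ft_force: [0.8, -0.7, -0.8]
opening: 0.189
```

Request:
{"fn": "move_arm", "kwargs": {"targets": [[0,0,0,0,0,0,-1],[0,0,0,0,0,0,-1],[0,0,0,0,0,0,-1],[0,0,0,0,0,0,-1]]}}

```text
t: 14.6
eef_pos: [499.7, 165.3, 279.5]
tcp_rot: [-2.059, 1.571, 2.917]
ft_force: [-0.1, -0.1, -1.4]
opening: 0.189
```

```bash
python3 snap.py wA; python3 snap.py wB
python3 - <<'E'
import cv2
im=cv2.imread("pics/wB.png");cv2.imwrite("pics/wBv.png",cv2.resize(im[60:270,190:440],None,fx=2.8,fy=2.8,interpolation=cv2.INTER_CUBIC))
E
```

```text
14.6 [499.68421669 165.31585868 279.49512847] [-2.05878512  1.57063937  2.91715187] 0.002883476640682219 [-0.08856047 -0.13669062 -1.35546098] 0.18939859594016045
14.65 [499.67962877 165.22388002 279.53114188] [-1.96878985  1.57067259  3.00704807] 0.0032981715398154253 [ 0.39865059 -0.76262546 -1.1231705 ] 0.18893991315790454
```

View pics/wBv.png

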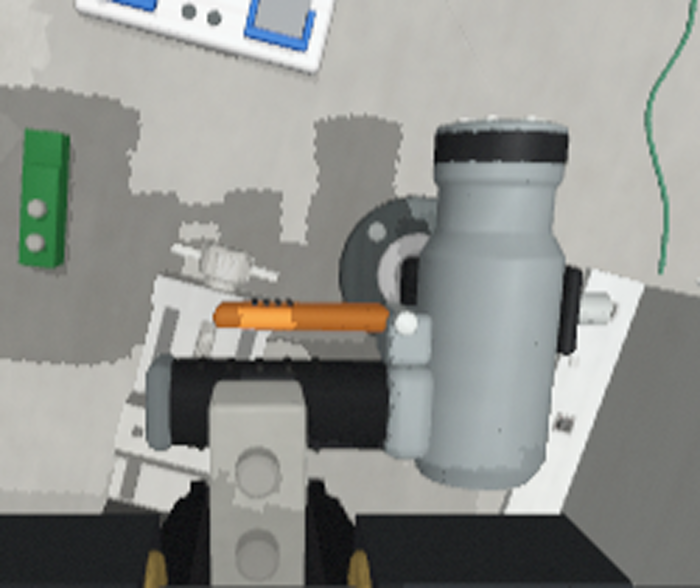

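```bash
cat > sfit.py <<'E'
from h import *
w=lambda X,Y:uncrop(X,Y,3.6,215,75); z=lambda X,Y:uncrop(X,Y,2.8,190,60)
def cam(n):
    d=np.load(f"pics/{n}.npz");W=np.eye(4);W[:3,:3]=R.from_euler("xyz",d["rot"]).as_matrix();W[:3,3]=d["pos"];return (W@d["mount"])[:3,3]
obs=[]
def add(n,A,B,*pts): obs.append((n,A,B,[np.array(p) for p in pts]))
def barrel(n,s,y0,y1,side,r=24):  # tangent line of cylinder
    c=cam(n);cs,sn=np.cos(s[2]),np.sin(s[2]);d=c[:2]-s[:2];cx=cs*d[0]+sn*d[1];cz=c[2]-150
    D=np.hypot(cx,cz);th=np.arctan2(cz,cx);al=np.arccos(r/D);a=th-side*al
    return [(r*np.cos(a),y0,150+r*np.sin(a)),(r*np.cos(a),y1,150+r*np.sin(a))]
s0=[566,217,.262]
T=161.5
# w1j
add("w1j",(-110,-50,T-2),(-35,-50,T-2),w(68,100),w(72,330));add("w1j",(-110,-20,T-2),(-35,-20,T-2),w(186,100),w(184,330))
add("w1j",(-90,0,160),(-40,0,160),w(258,160),w(255,340))
add("w1j",*barrel("w1j",s0,-40,10,-1),w(80,398),w(290,398));add("w1j",*barrel("w1j",s0,-40,10,1),w(80,556),w(290,558))
add("w1j",(0,60,171),(5,60,171),w(471,480));add("w1j",(-117,-40,156),(-117,-30,156),w(126,36))
# wB
add("wB",(-110,-50,T-2),(-35,-50,T-2),z(180,447),z(380,447));add("wB",(-110,-20,T-2),(-35,-20,T-2),z(180,361),z(380,361))
add("wB",(-90,0,160),(-40,0,160),z(240,302),z(380,303))
add("wB",*barrel("wB",s0,-30,15,1),z(565,260),z(556,400)) 
add("wB",*barrel("wB",s0,-30,15,-1),z(419,255))
add("wB",(0,60,171),(5,60,171),z(500,120));add("wB",(-117,-40,156),(-117,-30,156),z(147,405))
def f(p):
    r=[]
    for n,A,B,pts in obs:
        a,b=P(n,tf(p[:3],[A,B])); d=(b-a)/np.linalg.norm(b-a)
        # wrist mount bias as pixel shift, common to both wrist views
        r+=[float(np.dot(q-a-p[3:5],[-d[1],d[0]])) for q in pts]
    return np.array(r)
for bias in(0,1):
    r=least_squares(lambda p:np.r_[f(np.r_[p[:3],p[3:]*bias]),p[3:]*.3],[566,217,.262,0,0],loss="soft_l1");p=r.x;print(bias,p.round(4));i=0
    ff=f(np.r_[p[:3],p[3:]*bias])
    for x in obs: print(x[0],np.round(x[1],0),ff[i:i+len(x[3])].round(2));i+=len(x[3])
    s=p[:3]
    for nm,L in [("lens",(0,60,150)),("valvec",(0,132,150)),("squeezeTCP",(-74,-29.9,150))]: print(nm,tf(s,L).round(1))
    d=np.array([501.87,168.23])-s[:2];c,sn=np.cos(s[2]),np.sin(s[2]);print("contact local",c*d[0]+sn*d[1],-sn*d[0]+c*d[1])
E
python3 sfit.py
```

```text
0 [5.668771e+02 2.165631e+02 2.461000e-01 0.000000e+00 0.000000e+00]
w1j [-110.  -50.  160.] [ 0.37 -0.22]
w1j [-110.  -20.  160.] [ 0.14 -0.32]
w1j [-90   0 160] [1.32 0.55]
w1j [-24. -40. 146.] [1.94 0.29]
w1j [ 23. -40. 157.] [-0.9  -1.94]
w1j [  0  60 171] [1.92]
w1j [-117  -40  156] [-0.58]
wB [-110.  -50.  160.] [ 0.11 -1.09]
wB [-110.  -20.  160.] [-0.3  -1.52]
wB [-90   0 160] [-0.76 -1.27]
wB [ 23. -30. 158.] [0.03 1.88]
wB [-24. -30. 146.] [-0.03]
wB [  0  60 171] [1.4]
wB [-117  -40  156] [-0.01]
lens [[552.3 274.8 150. ]]
valvec [[534.7 344.6 150. ]]
squeezeTCP [[502.4 169.5 150. ]]
contact local -74.82331057528167 -31.040143191487928
1 [ 5.673371e+02  2.165290e+02  2.487000e-01 -1.056000e-01 -9.381000e-01]
w1j [-110.  -50.  160.] [-0.17 -0.58]
w1j [-110.  -20.  160.] [-0.43 -0.71]
w1j [-90   0 160] [0.78 0.16]
w1j [-24. -40. 146.] [2.33 0.83]
w1j [ 23. -40. 157.] [-0.49 -1.38]
w1j [  0  60 171] [1.57]
w1j [-117  -40  156] [-0.26]
wB [-110.  -50.  160.] [ 0.62 -0.39]
wB [-110.  -20.  160.] [ 0.2  -0.84]
wB [-90   0 160] [-0.22 -0.6 ]
wB [ 23. -30. 158.] [-0.2   1.55]
wB [-24. -30. 146.] [-0.28]
wB [  0  60 171] [2.14]
wB [-117  -40  156] [-0.46]
lens [[552.6 274.7 150. ]]
valvec [[534.8 344.5 150. ]]
squeezeTCP [[503.  169.3 150. ]]
contact local -75.34263969809548 -30.695664890216904
```

```bash
cat >> sfit.py <<'E'
print("---- fixed yaw")
for yaw in(.258,.266,.274):
    r=least_squares(lambda q:np.r_[f(np.r_[q[:2],yaw,q[2:]]),q[2:]*.1],[566,217,0,0],loss="soft_l1");q=r.x;s=np.r_[q[:2],yaw];print(yaw,q.round(2),r.cost.round(2))
    print(tf(s,[(0,60,150),(0,132,150)]).round(1).tolist())
    d=np.array([501.87,168.23])-s[:2];c,sn=np.cos(yaw),np.sin(yaw);print("contact local",c*d[0]+sn*d[1],-sn*d[0]+c*d[1])
    print(f(np.r_[s,q[2:]]).round(1).tolist())
E
python3 sfit.py | sed -n '/----/,$p'
```

```text
---- fixed yaw
0.258 [ 5.6711e+02  2.1699e+02  2.0000e-02 -1.1000e+00] 7.98
[[551.8, 275.0, 150.0], [533.4, 344.6, 150.0]]
contact local -75.52136003340742 -30.49582211734287
[-0.5, -0.3, -0.8, -0.5, 0.6, 0.4, 2.1, 1.2, -0.7, -1.0, 2.2, -0.4, 0.3, -0.1, -0.1, -0.5, -0.4, -0.3, -0.0, 1.2, -0.1, 2.8, -0.8]
0.266 [ 5.6693e+02  2.1737e+02  1.2000e-01 -1.2200e+00] 9.29
[[551.2, 275.3, 150.0], [532.2, 344.7, 150.0]]
contact local -75.6873130195579 -30.306161599770125
[-0.8, -0.2, -1.1, -0.3, 0.4, 0.6, 2.0, 1.5, -0.8, -0.7, 2.6, -0.5, 0.0, 0.2, -0.5, -0.3, -0.5, -0.1, 0.1, 0.9, -0.0, 3.4, -1.2]
0.274 [ 5.6675e+02  2.1774e+02  2.1000e-01 -1.3300e+00] 11.34
[[550.5, 275.5, 150.0], [531.0, 344.8, 150.0]]
contact local -75.86016719823836 -30.10886430697292
[-1.2, -0.0, -1.5, -0.1, 0.1, 0.8, 1.8, 1.7, -1.0, -0.5, 3.1, -0.6, -0.3, 0.4, -0.8, -0.1, -0.7, 0.2, 0.2, 0.7, 0.1, 4.0, -1.5]
```

Run:
```python
from h import *
s=np.array([567.0,217.0,.261]);s=np.r_[tf(s,(0,-.5,0))[0][:2],.261];print(s)
def outline(n):
    out={}
    for y in(60,-60):
        t=np.linspace(0,2*np.pi,73);L=np.c_[24*np.cos(t),0*t+y,150+24*np.sin(t)];out[y]=P(n,tf(s,L))
    return out
V={"wB":("pics/wB.png",(290,80,120,170),3.5),"w1j":("pics/w1j.png",(215,170,140,75),5.7),"side":("pics/side9.png",(310,165,85,85),7)}
for n,(fn,(x,y,w,h),k) in V.items():
    im=cv2.resize(cv2.imread(fn)[y:y+h,x:x+w],None,fx=k,fy=k,interpolation=cv2.INTER_CUBIC)
    for u in outline(n).values(): cv2.polylines(im,[np.round((u-[x,y]+.5)*k-.5).astype(np.int32)],True,(0,0,255),1,cv2.LINE_AA)
    cv2.imwrite(f"pics/o_{n}.png",im)
```

```text
[5.67129023e+02 2.16516934e+02 2.61000000e-01]
```

View pics/o_wB.png

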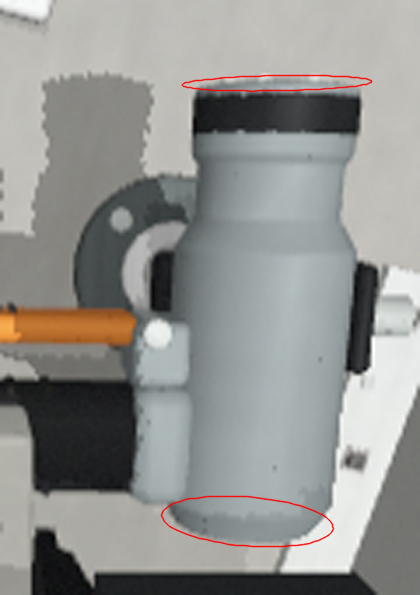

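View pics/o_w1j.png

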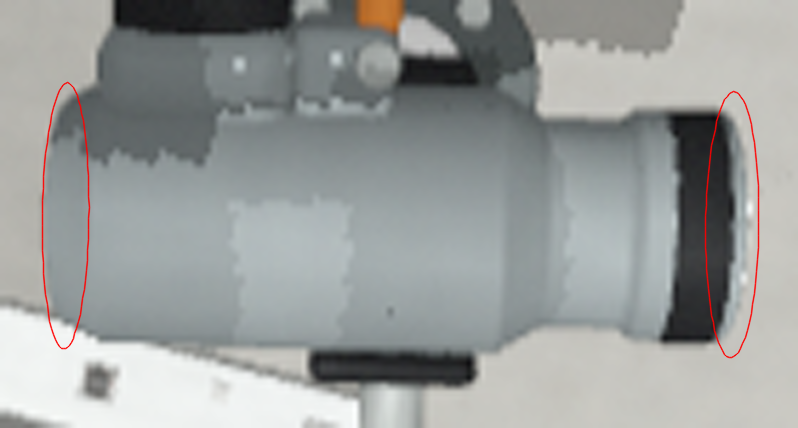

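View pics/o_side.png

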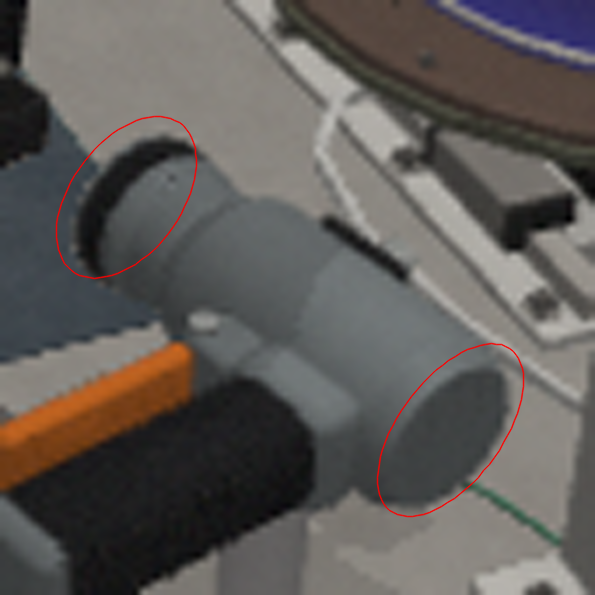

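With the refined pose, the scope outline agrees in both wrist views. The valve's centre should be at (533.1, 344.0, 150), about 1.5 mm from where I held it. Moving back there.

Request:
{"fn": "move_arm", "kwargs": {"targets": [[0.003,0.04,0,0,0,0,-1],[0.01,0.08,0,0,0,0,-1],[0.02,0.12,0,0,0,0,-1],[0.03,0.16,0,0,0,0,-1],[0.0333,0.1845,0,0,0,0,-1],[0.0333,0.1845,-0.03,0,0,0,-1],[0.0333,0.1845,-0.06,0,0,0,-1],[0.0333,0.1845,-0.09,0,0,0,-1],[0.0333,0.1795,-0.12,0,0,0,-1],[0.0333,0.1795,-0.136,0,0,0,-1]]}}

```text
t: 15.7
eef_pos: [532.1, 343.6, 141.0]
tcp_rot: [-1.32, 1.568, -2.628]
ft_force: [0.4, 0.1, -0.7]
opening: 0.188
```

Request:
{"fn": "move_arm", "kwargs": {"targets": [[0,0,0,0,0,0,-1],[0,0,0,0,0,0,-1],[0,0,0,0,0,0,-1],[0,0,0,0,0,0,-1],[0,0,0,0,0,0,-1],[0,0,0,0,0,0,-1],[0,0,0,0,0,0,-1],[0,0,0,0,0,0,-1]]}}

```text
t: 16.5
eef_pos: [533.1, 344.1, 143.7]
tcp_rot: [1.661, 1.571, 0.353]
ft_force: [0.0, 0.1, -0.5]
opening: 0.188
```

```bash
python3 snap.py wC
python3 - <<'E'
from h import *
from cell import read_camera,state
S=state();Rm=R.from_euler("xyz",S["tcp_rot"]).as_matrix();print(Rm.round(4), np.degrees(np.arctan2(-Rm[0,1],Rm[1,1])))
im=read_camera("side")["img"];cv2.imwrite("pics/sideC.png",im)
s=np.array([567.13,216.52,.261]);k=7;x,y,w,h=285,155,105,85
im=cv2.resize(im[y:y+h,x:x+w],None,fx=k,fy=k,interpolation=cv2.INTER_CUBIC);im=(255*(im/255.)**.55).astype(np.uint8)
t=np.linspace(0,2*np.pi,60)
Ls=[np.c_[21*np.cos(t),0*t+60,150+21*np.sin(t)],np.array([(-9,100,139),(9,100,139),(9,100,161),(-9,100,161),(-9,100,139)]),np.array([(0,60,150),(0,100,150)])]
for L in Ls: cv2.polylines(im,[np.round((proj("side",tf(s,L))-[x,y]+.5)*k-.5).astype(np.int32)],False,(0,0,255),1,cv2.LINE_AA)
cv2.imwrite("pics/oC.png",im)
im=cv2.imread("pics/wC.png");cv2.imwrite("pics/wCv.png",cv2.resize(im[100:300,140:420],None,fx=2.8,fy=2.8))
E
```

```text
16.5 [533.08007011 344.08328645 143.73223813] [1.66121188 1.57059507 0.35282391] 0.0031561459103352425 [ 0.00726086  0.11942204 -0.52786918] 0.18815513338325815
[[ 1.000e-04  9.658e-01  2.594e-01]
 [ 0.000e+00  2.594e-01 -9.658e-01]
 [-1.000e+00  1.000e-04  0.000e+00]] -74.96509990258424
```

View pics/oC.png

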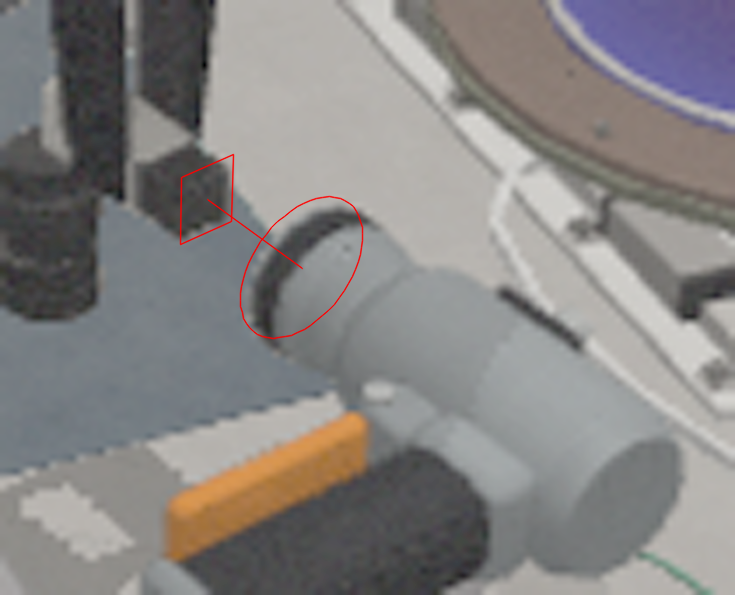

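View pics/sideC.png

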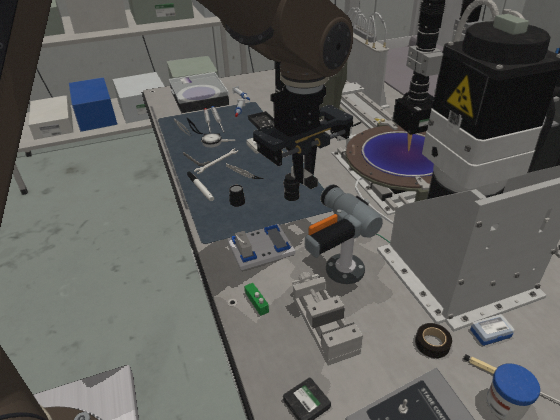

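View pics/wCv.png

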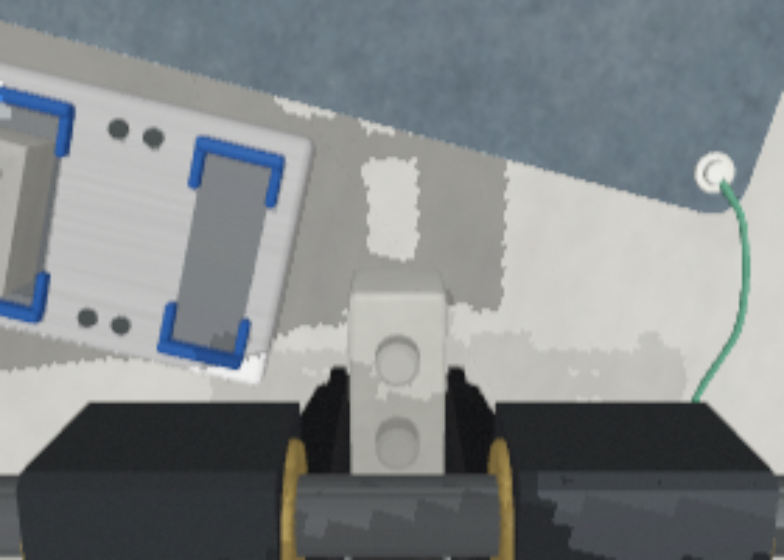

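The side overlay puts the plug face on the expected square, and the lens rim agrees to about 1 px. The tool is level and still, at yaw -74.97° against the -75.05° wanted, with the opening at 17.9 mm. Handing in.

```bash
python3 -c "
from cell import job_done,state
print(job_done());s=state();print(s['t'],s['eef_pos'],s['opening'])"
```

```text
the job is handed in; nothing more can be done
None
the job is handed in; nothing more can be done
```

The camera's trigger has been squeezed and released, and the valve is held in front of the lens. I handed the job in at about 16.5 s; no verdict was reported.

- **Trigger:** I pinched it with the grip until the opening stopped at 40.2 mm, which is the fully squeezed width. After I let go, the wrist picture showed it back at rest.
- **Valve:** I lifted it from the far pocket, with about 17.9 mm between the fingers. It is held upright with the black end towards the lens, centre at about (533, 344, 150) mm and turned to match the scope's heading of 0.261 rad.
- **Last checks:** The tool was level to about 0.01° and still, and the plug face matched its expected place in the side view.
- **Other parts:** The spacer is still in its pocket, and the magnifier and lens barrel are still standing where they were.

**What disagreed:** The side and top cameras together put the pallet about 4 mm too low, so I relied on the wrist views. The lens rim in the side view was still about 1.5 px off its expected outline, most likely because of the bezel's chamfer. I put the remaining uncertainty at about 1–2 mm in position and 0.5° in heading.

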